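# Fetch the basket out of the tilted drying tank with the hook rod

### The arm

A 6-joint arm with a two-finger parallel gripper is mounted at the origin on a cart in front of the work surface, level with it; the furniture and walls round the work are solid. World frame = base frame: x ahead of the robot, y to its left, z up, the work surface at z = 0. Lengths are in mm, angles in rad, forces in N, time in s.
With the tool pointing down it reaches from about 350 to 975 mm from the base axis. Payload 7.1 kg.
Tool frame: the origin (TCP) lies between the finger pads; the fingertips stand 8 mm ahead of it and the grasp point (between the pads) lies 11 mm behind it; x points along the fingers, y is the direction in which the jaws open and shut, and the axes are right-handed (so a half turn about x gives the same grasp; the last joint's range is limited). The gripper opens to 88 mm and grips with 3 to 60 N. Pads are 20 mm wide; open, the fingers measure 115 mm over their backs; the gripper's body (75 mm by 178 mm) begins 61 mm behind the grasp point.
Start: joints at [1.121, 0.423, 1.63, -0, 1.089, -0.019], TCP at [260.966, 567.892, 230.675] pointing down, gripper open.
Joint ranges: [-3, 3], [-0.9, 2.11], [0.09, 2.58], [-1.31, 4.45], [0.11, 2.69], [-2.54, 2.54]. Speed limits (rad/s): [2.39, 2.39, 3.01, 3.14, 3.14, 3.14].

### API

Orientations are given as a rotation vector (axis times angle).
In Python, from workcell import ctrl gives the robot as it stands.
- The arm moves only by the tool apply_moves, never from a script. Its argument "increments" is a list of rows, each an object with "gripper": the opening in per cent of the stroke, from 0 (shut) to 100 (fully open); "delta_pos": the shift along the tool's x, y, z in cm, a list of three; "dr": the turn, a rotation vector about the tool's x, y, z in rad, a list of three. In form: [{"gripper": gripper, "delta_pos": [dx, dy, dz], "dr": [ax, ay, az]}, ...]. A call has exactly 5 rows; each row shifts and turns the commanded pose from where the row before left it, along the tool's axes as they then stand; what a row does not reach is not made up. A row lasts 1/12 s, in which the tool goes at most 41.7 mm and 7.16 degrees, less where a joint would pass 70% of its speed; a pose out of reach is approached as far as the arm can. A call with a gripper value outside its range is refused whole. The fingers move at their own pace and stop on an object; the grip force is fixed at half the most. Time passes only in rows, so rows that do not move let the fingers close, or fill a call up. It gives the time, the measured TCP pose, the force and the opening at its end, in the units of the state.
- ctrl.get_obs(): the state, without advancing time (a new reading comes with each control period).
- ctrl.get_image(name): name is "scene" or "top"; returns a dict with "img" (400x640x3 uint8, red, green, blue), "range_z" (400x640 float32, mm along the optical axis (not along the pixel's ray), 0 where there is no reading), "mtx" (3x3 intrinsics, pixels), "rvec" (rotation vector, rad) and "tvec" (3), from world to camera coordinates, as OpenCV has them. Camera axes: x right, y down, z forward; pixel columns grow to the right and rows downward; lengths in mm; the calibration is good to about 2 mm. A picture is of the moment at which its call begins.
- ctrl.close_job(): hands the job in, once; it reports no verdict.
The state is a dict: "t": time; "qpos": joint angles; "qvel": joint speeds; "joint_torque": joint torques, N m; "ee_pos": TCP position; "orientation": TCP orientation; "ft_force": force on the tool from outside, world axes, zero at the start; "moment": the same for the moment, N m; "width": finger opening in mm.
Only numpy, scipy, OpenCV 4.12 (cv2) and the standard library are available. Lean on these libraries where they do the work, as an engineer would, in place of code of your own. Each camera call takes 0.05 s, during which the arm holds its last target. There are 200 camera calls.

### The job

Take the telescopic hook rod from its stand and use it to lift the little wire-bail basket off its brackets deep inside the narrow tilted tank, without touching the basket with the gripper. Set the basket down gently, standing upright and unhooked, on the floor of the steel tray, then put the rod back in its stand, hanging by its collar. Do not shove the tray or disturb the other things on the bench.

Things in the scene. Friction and masses are not known exactly. Their poses are not given: they have to be found in the camera images.
- tank: Fixed narrow steel tank leaning 35 deg on a grey stand. Origin: centre of the underside of its 170x130 mm base plate; z up, mouth faces -x and up. In this frame the tank's axis, floor to mouth, is u = (-sin35, 0, cos35); across it v = (cos35, 0, sin35). Inside: 84 mm along v (42 either side of the axis), 66 mm along y, 175 mm along u; walls 3 mm.
- tank_floor (a point): Centre of the tank's inner floor, on its axis, at (40, 0, 45) mm in the tank's frame. 75 mm up u from here and 6 mm to +v each side wall has a bracket, 9 mm wide, with a notch (8 mm along v, open towards the mouth) in which an end of the basket's bar lies; the notch's horns rise 7 mm above the bar's middle, so lifting the bar along u frees it.
- tank_mouth (a point): Centre of the tank's mouth, on its axis, 175 mm up u from the inner floor. The rim bead is 6 mm thick.
- basket: Loose steel basket, 84 to 162 g, hanging plumb in the tank by its rigid bail's bar. Origin: middle of the bar; z up, bar along y. Bar 6 mm thick, 64 mm long; below it, 5 mm arms at y = +-19 mm go down to an open box 20 (x) x 43 (y) x 26 (z) mm, rim 34 mm and underside 60 mm below the origin. A hook passes freely between bar, arms and rim. Not to be touched by the gripper.
- rod: Loose telescopic hook rod, 100 g. Origin: underside of its collar, on the shaft's axis; z up along it. Below: 10 mm sleeve (60 mm), then a 6 mm shaft ending in a J: a 6 mm thick foot runs 17 mm to -x (centre lines), its lip rises 15 mm above the foot's centre line; gap shaft to lip 11 mm. The foot lies 132 to 157 mm below the origin; how far it is drawn out is not reported; it slides at about 8 N.
- rod_handle (a point): Middle of the rod's black handle, 35 mm above its origin. Handle 22 (x) x 16 (y) mm, from 5 to 65 mm above the origin: grip it from above, across y. Under it a collar 46 (x) x 28 (y) x 5 mm centred at x = -9 mm. Neither handle nor rod is reported while the fingers hold it.
- stand: Fixed grey stand of the rod, 110x100 mm base, side cheeks at y = +-36 mm, top plate with its upper face at z = 175 mm. Origin: centre of its underside; z up. The plate has a slot 34 (x) x 16 (y) mm centred at x = -9 mm: the hook goes down through it and the collar rests on the plate, with the rod's x along the stand's x.
- stand_seat (a point): On top of the stand's plate: where the rod's origin is when it is put away.
- tray: Loose stainless tray, 169 (x) x 249 (y) x 22 mm, 0.6 kg. Origin: centre of its underside; z up. Flat floor 130 (x) x 210 (y) mm, upper face at z = 2 mm. A petri dish and a vial stand in its -y part; the part from y = -10 to +100 mm is free.
- petri_dish: Bystander: round dish, 94 mm across, 18 mm high, in the tray. Origin under its centre.
- vial: Bystander: small capped vial, 27 mm across, 58 mm high, in the tray. Origin under its centre.
- tape_roll: Bystander: roll of tape lying flat, 104 mm across, 25 mm high. Origin under its centre.
- bottle: Bystander: sample bottle, 63 mm across, 186 mm high. Origin under its centre.
- wash_bottle: Bystander: wash bottle with a spout, 190 mm high. Origin under its centre.
- tube_rack: Bystander: empty test-tube rack, 56x176x82 mm. Origin under its centre.
- timer: Bystander: flat bench timer, 60x64x19 mm. Origin under its centre.
- microscope: Furniture, fixed, always in the same place: a microscope some 0.4 m high to the right of the rod's stand, its eyepieces reaching towards the robot. Keep the gripper and arm clear of it; reach the stand from above or from its left.

How it is judged (in metres and radians):
On the way, in this order (a step that is already met when the one before it is completed fails the run):
1. the rod is drawn out of its stand (z of rod in the frame of stand above 0.305 m), for 0.1 s.
2. the basket hangs on the rod's hook, clear of the tank and above its mouth (height (world z) of basket above 0.215 m and contact force between basket and rod above 0.2 N and contact force between basket and tank below 0.05 N), for 0.2 s.
3. the basket stands in the tray, free of the hook (contact force between basket and tray above 0.2 N and contact force between basket and rod below 0.05 N and angle between basket's own z axis and vertical below 0.15 rad and horizontal distance between basket and rod above 0.02 m), for 0.2 s.
At the end, for the whole second after the job is handed in: The basket stands upright (within 0.15 rad) and still on the tray's floor, its middle within 60 mm (x) and 100 mm (y) of the tray's centre; the rod hangs still and upright (within 0.1 rad) in its stand, collar down on the plate within 5 mm in height and 18 mm sideways of the seat (x of basket in the frame of tray between -0.06 and 0.06 m and y of basket in the frame of tray between -0.1 and 0.1 m and z of basket in the frame of tray between 0.055 and 0.068 m and angle between basket's own z axis and vertical below 0.15 rad and linear speed of each of basket, rod below 0.02 m/s and horizontal distance between rod and stand_seat below 0.018 m and z of rod in the frame of stand_seat between -0.005 and 0.005 m and angle between rod's own z axis and vertical below 0.1 rad); the robot touches nothing.
It fails at once if the gripper touches the basket (contact force between the fingers and basket above 0.3 N).
It fails at once if the basket is forced against the tank (over 25 N) (contact force between basket and tank above 25 N).
It fails at once if the basket is dropped or pressed hard into the tray (over 20 N) (contact force between basket and tray above 20 N).
It fails at once if the tray is shoved (over 30 mm) (distance of tray from where it was at the start of the episode above 0.03 m).
It fails at once if another thing is shifted by over 30 mm (distance of any of petri_dish, vial, tape_roll, bottle, wash_bottle, tube_rack, timer from where it was at the start of the episode above 0.03 m).
It also fails if it takes over 72 s, if anything falls off the work surface, if the arm or the gripper's body presses on something with over 40 N, if the wrist force passes 120 N, or if a joint passes its speed limit or range.

## Working session

There is one attempt and no reset: what is moved stays moved. The work goes in short steps, Python scripts to look and compute and a tool call to move; the robot and the scene stay as the last step left them, time stands still between calls to the robot, and variables do not carry over. Pictures are saved under pics/ and viewed, about 8 in all and at most 12, crops included, and the job is handed in when it is done.

Besides the shell and the picture viewer there is one more tool, called after "Emit:" by a JSON object that holds its "fn" and its "kwargs". apply_moves: Moves the arm, as the interface text tells. Its arguments: {"type":"object","properties":{"increments":{"type":"array","items":{"type":"object","properties":{"gripper":{"type":"number"},"delta_pos":{"type":"array","items":{"type":"number"}},"dr":{"type":"array","items":{"type":"number"}}}}}},"required":["increments"]}

```bash
ls; mkdir -p pics; cat > h.py <<'E'
import numpy as np,cv2
from workcell import ctrl
from scipy.spatial.transform import Rotation as R
def shot(name):
    d=ctrl.get_image(name); np.savez(''+name+'.npz',**d); return d
def cloud(d):
    K=d['mtx'];z=d['range_z'].astype(float);v,u=np.mgrid[:z.shape[0],:z.shape[1]]
    P=np.stack([(u-K[0,2])/K[0,0]*z,(v-K[1,2])/K[1,1]*z,z],-1)
    Rm=cv2.Rodrigues(np.array(d['rvec'],float))[0]
    W=(P-np.array(d['tvec'],float).reshape(3))@Rm; W[z==0]=np.nan; return W
def crop(d,path,u0,v0,u1,v1,s):
    im=d['img'][v0:v1,u0:u1,::-1]; cv2.imwrite(path,cv2.resize(im,None,fx=s,fy=s,interpolation=cv2.INTER_CUBIC))
E
python3 - <<'E'
from h import *
for n in('scene','top'):
    d=shot(n);crop(d,f'pics/{n}0.png',0,0,640,400,1.25)
    Rm=cv2.Rodrigues(np.array(d['rvec'],float))[0];print(n,-Rm.T@np.array(d['tvec']).reshape(3),Rm[2],d['mtx'][0,0])
print(ctrl.get_obs())
E
```

```text
pics
scene [ 806.55008543 -710.95912955 1202.00053533] [-0.17557878  0.52414781 -0.83333136] 387.765458155372
top [ 453.49257704  -61.42732548 1712.33345665] [ 0.07897614 -0.0032935  -0.99687107] 476.43593796272665
{'t': 0.1, 'qpos': array([ 1.12097406e+00,  4.23758206e-01,  1.63061636e+00,  1.12076736e-06,
        1.08860044e+00, -1.89548010e-02]), 'qvel': array([-2.37452293e-03, -3.06770855e-03, -2.41863754e-03, -2.70784642e-03,
       -9.45646745e-04,  7.14925369e-05]), 'joint_torque': array([-5.76994389e-04, -5.45616245e+01, -2.74324787e+01,  6.44065370e-02,
        1.89394358e-02, -1.84132483e-05]), 'ee_pos': array([260.77162288, 567.45261007, 229.9822094 ]), 'orientation': array([ 0.33688095,  1.54457493, -0.33900615]), 'ft_force': array([-0.20298263,  0.14791431, -0.29741248]), 'moment': array([-0.01803526,  0.06771613,  0.02916078]), 'width': 87.60409656247674}
```

```bash
ls pics
```

```text
scene0.png
top0.png
```

View pics/scene0.png

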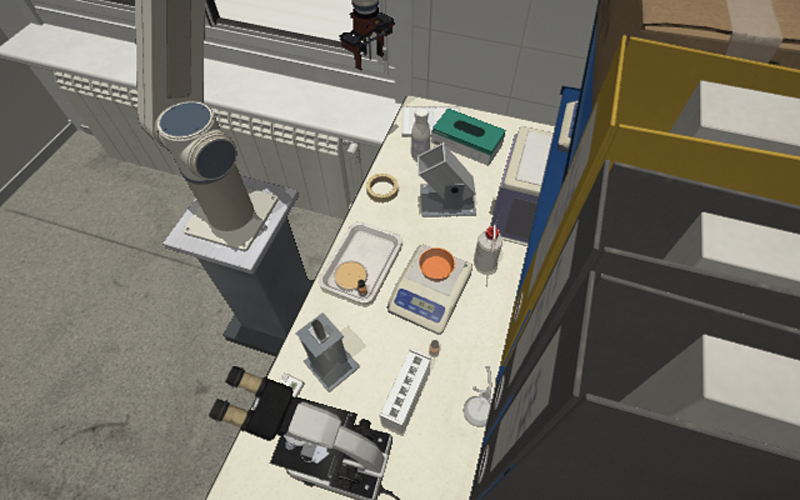

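View pics/top0.png

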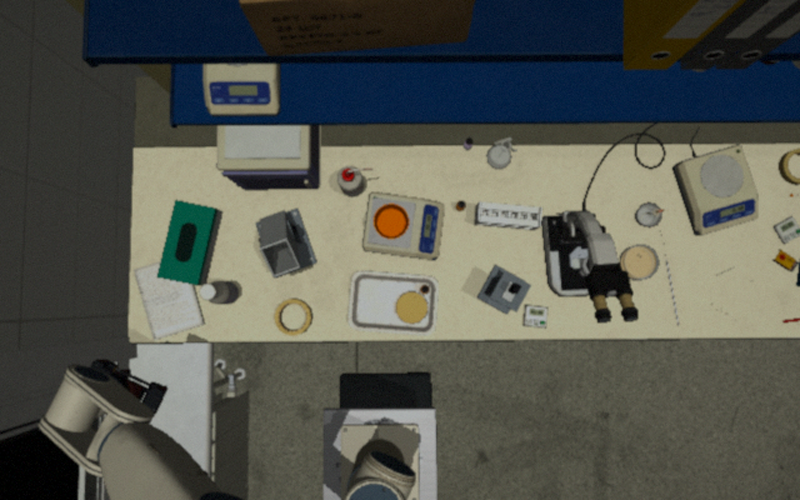

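The scene view shows the tank at (445,185), the tray at (362,263) and the stand with the rod at (327,345). The top view has them at (285,240), (393,302) and (503,288). Next I'll fit the clouds.

```bash
cat > m.py <<'E'
from h import *
D={n:dict(np.load(n+'.npz')) for n in('scene','top')}
C={n:cloud(D[n]) for n in D}
def pts(n,box,zr):
    u0,v0,u1,v1=[int(a/1.25) for a in box]; W=C[n][v0:v1,u0:u1].reshape(-1,3)
    return W[(W[:,2]>zr[0])&(W[:,2]<zr[1])]
def rect(P): 
    r=cv2.minAreaRect(P[:,:2].astype(np.float32));return np.round(r[0],1),np.round(r[1],1),round(r[2],2),len(P),np.round(np.median(P[:,2]),1)
B={'scene':dict(stand=(285,305,370,400),tank=(405,130,485,220),tray=(315,215,410,310)),'top':dict(stand=(470,255,535,315),tank=(245,200,325,285),tray=(340,262,445,340))}
E
python3 - <<'E'
from m import *
for n in B:
    print(n)
    for k,zr in (('stand',(168,182)),('stand',(185,300)),('stand',(3,30)),('tray',(12,30)),('tank',(4,30)),('tank',(150,260))):
        P=pts(n,B[n][k],zr); 
        if len(P)>4: print(k,zr,rect(P))
    W=C[n]
    print('z hist stand',np.histogram(pts(n,B[n]['stand'],(-10,300))[:,2],bins=range(-10,300,10))[0])
    print('z hist tank',np.histogram(pts(n,B[n]['tank'],(-10,300))[:,2],bins=range(-10,300,10))[0])
T=D['top'];S=D['scene']
a=T['img'][200:260,370:440];b=T['img'][155:235,190:270];c=S['img'][245:330,225:305];e=S['img'][95:180,320:400]
f=lambda x:cv2.resize(x,(400,300),interpolation=cv2.INTER_CUBIC)
f=lambda x:cv2.resize(x,None,fx=300/x.shape[0],fy=300/x.shape[0],interpolation=cv2.INTER_CUBIC)[:, :350]
g=lambda x:np.pad(f(x),((0,0),(0,350-f(x).shape[1]),(0,0)))
cv2.imwrite('pics/c1.png',np.vstack([np.hstack([g(a),g(b)]),np.hstack([g(c),g(e)])])[:,:,::-1])
E
```

```text
scene
stand (168, 182) (array([ 476.6, -346.5]), array([78.6, 81.6]), 60.16, 623, np.float64(174.9))
stand (185, 300) (array([ 505.8, -430. ]), array([ 24.8, 186.4]), 15.95, 107, np.float64(230.7))
stand (3, 30) (array([ 459.1, -318.2]), array([219.1, 258.7]), 20.59, 1130, np.float64(7.5))
tray (12, 30) (array([482.6, -45.6]), array([252. , 241.4]), 85.55, 997, np.float64(20.0))
tank (4, 30) (array([583.5, 377.2]), array([263.3, 392.4]), 18.23, 857, np.float64(8.5))
tank (150, 260) (array([585.9, 251.6]), array([120. ,  82.6]), 20.53, 618, np.float64(173.5))
z hist stand [1770 1922  251   26   20   22   10   23   12   18   15   13   14    9
    8   12   12   15  588   39   12   12   12   13   37   16    0    0
    0    0]
z hist tank [ 826 1110  222  104  118  134  138  226  315   91   91  111  123  134
  100  127  131  143  107   83   72   45   36    1    0    0    0    0
    0    0]
top
stand (168, 182) (array([ 479.6, -343.2]), array([79.3, 80.5]), 61.18, 508, np.float64(175.6))
stand (185, 300) (array([ 472.5, -338. ]), array([24.9, 50.3]), 45.14, 71, np.float64(235.1))
stand (3, 30) (array([ 498.9, -350.6]), array([183.5, 168.5]), 89.42, 690, np.float64(6.6))
tray (12, 30) (array([451.1, -28.9]), array([188.2, 285.8]), 1.92, 1249, np.float64(20.0))
tank (4, 30) (array([626.3, 273.6]), array([229.3, 243.1]), 89.79, 1101, np.float64(7.1))
tank (150, 260) (array([589.6, 255. ]), array([122.3,  74.8]), 19.49, 522, np.float64(177.7))
z hist stand [711 918 154  14   2   6   6   5   7   4   6   3   9   4   7   6   5  32
 456  63   4   6   6   4  22  18   0   0   0   0]
z hist tank [ 974 1785  257    9   12   21   34   40   68   66   81   79   96  106
   95   89   79  115   79   64   61   63   49   12    0    0    0    0
    0    0]
```

View pics/c1.png

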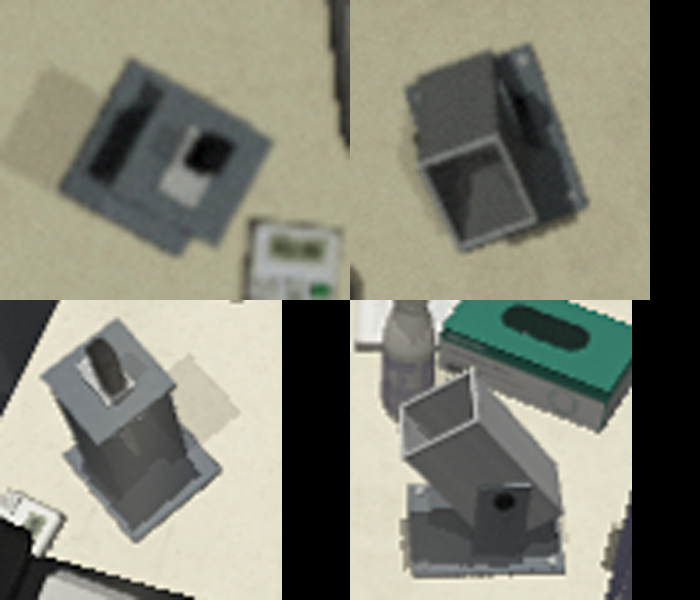

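```bash
cat > fit.py <<'E'
from m import *
from scipy.optimize import least_squares
s,c=np.sin(np.radians(35)),np.cos(np.radians(35))
def sdbox(P,cen,half):
    q=np.abs(P-cen)-half; return np.linalg.norm(np.maximum(q,0),axis=1)+np.minimum(q.max(1),0)
def loc(P,p):
    a=p[2]; d=P[:,:2]-p[:2]; return np.c_[d@[np.cos(a),np.sin(a)],d@[-np.sin(a),np.cos(a)],P[:,2]]
def tank(P,p):
    L=loc(P,p)-[40,0,45]; Q=np.c_[L@[-s,0,c],L[:,1],L@[c,0,s]]  # u,y,v
    ds=[sdbox(Q,[87.5,sg*34.5,0],[87.5,1.5,45]) for sg in(1,-1)]+[sdbox(Q,[87.5,0,sg*43.5],[87.5,36,1.5]) for sg in(1,-1)]+[sdbox(Q,[-1.5,0,0],[1.5,36,45])]
    return np.abs(np.min(ds,0))
def fit(f,P,p0,fs=2):
    r=least_squares(lambda p:f(P,p),p0,loss='cauchy',f_scale=fs,x_scale=[10,10,.1]);e=f(P,r.x);return np.round(np.r_[r.x[:2],np.degrees(r.x[2])],2),len(P),round(np.median(e),2),round(np.mean(e<4),2)
if __name__=='__main__':
    for n in B:
        P=pts(n,B[n]['tank'],(70,240)); P=P[np.linalg.norm(P[:,:2]-[620,265],axis=1)<150]
        m=np.array([587.,253])+60*np.array([.94,.34])
        print(n,'tank',fit(tank,P,[*m,.35]))
        P=pts(n,B[n]['stand'],(171,178)); r=rect(P);print('stand',r)
        P=pts(n,B[n]['stand'],(228,250)); print('handle top',rect(P),P.mean(0))
        P=pts(n,B[n]['stand'],(178.5,184));print('collar',rect(P) if len(P)>5 else 0)
        P=pts(n,B[n]['tray'],(14,26));P=P[np.linalg.norm(P[:,:2]-[450,-15],axis=1)<170];
        f=lambda P,p:(lambda q:np.abs(np.minimum(q[:,0],q[:,1])))(np.c_[np.abs(np.abs(loc(P,p)[:,0])-79),np.abs(np.abs(loc(P,p)[:,1])-119)])
        print('tray',fit(f,P,[450,-20,0.03],4))
        t=C[n][:,:,2]; print('table z',np.nanmedian(t[(abs(t)<15)]))
        W=C[n].reshape(-1,3); 
        k=(W[:,2]>60)&(W[:,0]>300)&(W[:,0]<700)&(W[:,1]<-405)&(W[:,1]>-700); 
        for z in range(60,440,60):
            q=W[k&(W[:,2]>z)&(W[:,2]<z+60)]; 
            if len(q): print('micro',z,np.round(np.r_[q[:,:2].min(0),q[:,:2].max(0)]),end=';')
        k=(W[:,2]>300)&(W[:,0]>500)&(W[:,0]<1100)&(abs(W[:,1])<600);print('shelf?',np.round(np.nanpercentile(W[k],[1,50],axis=0)) )
E
python3 fit.py
```

```text
scene tank (array([622.55, 263.37,  18.68]), 1314, np.float64(0.93), np.float64(0.9))
stand (array([ 476.6, -346.5]), array([78.5, 81.6]), 60.16, 519, np.float64(174.6))
handle top (array([ 482.9, -350.1]), array([15.4, 21.7]), 57.25, 54, np.float64(238.6)) [ 483.74381894 -351.12759086  238.24242678]
collar (array([ 472. , -348.5]), array([74.3, 62.7]), 55.12, 64, np.float64(180.2))
tray (array([449.14, -43.82,  -4.53]), 820, np.float64(4.55), np.float64(0.45))
table z -0.0006875997872381608
micro 60 [ 587. -619.  700. -405.];micro 120 [ 478. -625.  692. -480.];micro 180 [ 512. -594.  676. -526.];micro 240 [ 489. -605.  625. -520.];micro 300 [ 402. -608.  559. -505.];shelf? [[ 526. -590.  312.]
 [ 885. -515. 1028.]]
top tank (array([628.11, 265.89,  19.28]), 1202, np.float64(0.89), np.float64(0.88))
stand (array([ 479.5, -343.6]), array([78.6, 80. ]), 60.47, 362, np.float64(174.9))
handle top (array([ 485. , -346.1]), array([16. , 20.9]), 63.07, 43, np.float64(239.0)) [ 485.37172283 -345.58456052  238.57294821]
collar (array([ 478.7, -343.7]), array([76.4, 79.7]), 60.24, 103, np.float64(179.9))
tray (array([451.84, -39.02,  -5.32]), 933, np.float64(5.45), np.float64(0.37))
table z 0.5757034302698789
micro 60 [ 515. -614.  700. -405.];micro 120 [ 482. -612.  691. -473.];micro 180 [ 518. -563.  678. -516.];micro 240 [ 461. -578.  626. -502.];micro 300 [ 403. -605.  561. -500.];micro 360 [ 415. -522.  415. -522.];shelf? [[ 842. -587.  320.]
 [ 898.  -87.  726.]]
```

```bash
cat > plan.py <<'E'
import json,sys
from h import *
def Rt(down,y):
    x=np.array(down,float);x/=np.linalg.norm(x);y=np.array(y,float);y-=x*(x@y);y/=np.linalg.norm(y);return R.from_matrix(np.c_[x,y,np.cross(x,y)])
def plan(wps,step=38,ang=6.8,pose=None,grip=None,show=True):
    """wps: (pos,R,grip,mode,[step]) ; mode 'l' straight or 'c' cylindrical. prints rows of 5"""
    if pose is None:
        o=ctrl.get_obs();pose=(np.array(o['ee_pos']),R.from_rotvec(o['orientation']))
    p,q=pose;rows=[]
    for w in wps:
        tp,tr,g,mode=w[:4];st=w[4] if len(w)>4 else step
        tp=np.array(tp,float);rv=(q.inv()*tr).as_rotvec()
        if mode=='c':
            f=lambda a:np.array([np.hypot(*a[:2]),np.arctan2(a[1],a[0]),a[2]]);a,b=f(p),f(tp)
            path=lambda s:(lambda k:np.array([k[0]*np.cos(k[1]),k[0]*np.sin(k[1]),k[2]]))(a+s*(b-a))
            L=np.linalg.norm([b[0]-a[0],(b[1]-a[1])*max(a[0],b[0]),b[2]-a[2]])
        else: 
            p0=p.copy();path=lambda s:p0+s*(tp-p0);L=np.linalg.norm(tp-p)
        n=max(1,int(np.ceil(max(L/st,np.degrees(np.linalg.norm(rv))/ang))))
        q0=q
        for i in range(1,n+1):
            s=i/n; d=np.round(q.inv().apply(path(s)-p)/10,2); r=np.round((q.inv()*(q0*R.from_rotvec(rv*s))).as_rotvec(),4)
            rows.append(dict(gripper=g,delta_pos=(d+0.).tolist(),dr=(r+0.).tolist())); p=p+q.apply(d*10);q=q*R.from_rotvec(r)
    while len(rows)%5: rows.append(dict(gripper=rows[-1]['gripper'],delta_pos=[0,0,0],dr=[0,0,0]))
    for i in range(0,len(rows),5): print(json.dumps(rows[i:i+5],separators=(',',':')))
    print('end',np.round(p,1)); return p,q
E
python3 - <<'E'
from m import *
from plan import *
P=pts('top',B['top']['tray'],(8,26));
for n in B:
    P=pts(n,B[n]['tray'],(10,26));P=P[np.linalg.norm(P[:,:2]-[451,-38],axis=1)<155];print(rect(P))
o=ctrl.get_obs();print(R.from_rotvec(o['orientation']).as_matrix().round(3))
a=np.radians(-29.5);T=Rt([0,0,-1],[-np.sin(a),np.cos(a),0])
print((T.inv()*R.from_rotvec(o['orientation'])).magnitude())
plan([((400,430,330),T,100,'c'),((484.5,-348.3,330),T,100,'c'),((484.5,-348.3,262),T,100,'l',25)])
E
```

```text
(array([447.2, -42.6]), array([251.1, 171.4]), 84.88, 1120, np.float64(18.6))
(array([456.8, -32.1]), array([290. , 213.8]), 87.6, 1337, np.float64(17.8))
[[-0.001  0.418  0.909]
 [-0.001  0.909 -0.418]
 [-1.    -0.001 -0.   ]]
0.08401551166327259
[{"gripper":100,"delta_pos":[-1.67,-0.71,3.28],"dr":[0.014,0.0,0.0002]},{"gripper":100,"delta_pos":[-1.66,-0.83,3.22],"dr":[0.014,0.0,0.0003]},{"gripper":100,"delta_pos":[-1.67,-0.96,3.15],"dr":[0.014,0.0,0.0002]},{"gripper":100,"delta_pos":[-1.66,-1.07,3.08],"dr":[0.014,0.0,0.0002]},{"gripper":100,"delta_pos":[-1.67,-1.19,3.0],"dr":[0.014,0.0,0.0003]}]
[{"gripper":100,"delta_pos":[-1.67,-1.29,2.92],"dr":[0.014,0.0,0.0002]},{"gripper":100,"delta_pos":[0.0,-0.93,3.57],"dr":[0.0,0.0,0.0]},{"gripper":100,"delta_pos":[0.0,-1.15,3.51],"dr":[0.0,0.0,0.0]},{"gripper":100,"delta_pos":[0.0,-1.38,3.43],"dr":[0.0,0.0,0.0]},{"gripper":100,"delta_pos":[0.0,-1.58,3.34],"dr":[0.0,0.0,0.0]}]
[{"gripper":100,"delta_pos":[0.0,-1.8,3.24],"dr":[0.0,0.0,0.0]},{"gripper":100,"delta_pos":[0.0,-1.99,3.12],"dr":[0.0,0.0,0.0]},{"gripper":100,"delta_pos":[0.0,-2.19,2
[... 719 characters left out ...]
0.0,0.0,0.0]},{"gripper":100,"delta_pos":[0.0,-3.67,0.69],"dr":[0.0,0.0,0.0]}]
[{"gripper":100,"delta_pos":[0.0,-3.72,0.45],"dr":[0.0,0.0,0.0]},{"gripper":100,"delta_pos":[0.0,-3.73,0.23],"dr":[0.0,0.0,0.0]},{"gripper":100,"delta_pos":[0.0,-3.74,-0.02],"dr":[0.0,0.0,0.0]},{"gripper":100,"delta_pos":[0.0,-3.74,-0.24],"dr":[0.0,0.0,0.0]},{"gripper":100,"delta_pos":[2.27,0.0,0.0],"dr":[0.0,0.0,0.0]}]
[{"gripper":100,"delta_pos":[2.27,0.0,0.0],"dr":[0.0,0.0,0.0]},{"gripper":100,"delta_pos":[2.26,0.0,0.0],"dr":[0.0,0.0,0.0]},{"gripper":100,"delta_pos":[0,0,0],"dr":[0,0,0]},{"gripper":100,"delta_pos":[0,0,0],"dr":[0,0,0]},{"gripper":100,"delta_pos":[0,0,0],"dr":[0,0,0]}]
end [ 484.5 -348.3  262. ]
```

Emit:
{"fn": "apply_moves", "kwargs": {"increments": [{"gripper": 100, "delta_pos": [-2, -1.0, 3.1], "dr": [0.017, 0, 0]}, {"gripper": 100, "delta_pos": [-2, -1.0, 3.1], "dr": [0.017, 0, 0]}, {"gripper": 100, "delta_pos": [-2, -1.0, 3.1], "dr": [0.017, 0, 0]}, {"gripper": 100, "delta_pos": [-2, -1.0, 3.1], "dr": [0.017, 0, 0]}, {"gripper": 100, "delta_pos": [-2, -1.0, 3.1], "dr": [0.017, 0, 0]}]}}

```text
t: 0.52
ee_pos: [377.7, 452.4, 331.2]
orientation: [0.404, 1.533, -0.405]
ft_force: [-0.2, -0.4, 0.5]
width: 88.1
```

Emit:
{"fn": "apply_moves", "kwargs": {"increments": [{"gripper": 100, "delta_pos": [0, -3.2, 2.3], "dr": [0, 0, 0]}, {"gripper": 100, "delta_pos": [0, -3.2, 2.3], "dr": [0, 0, 0]}, {"gripper": 100, "delta_pos": [0, -3.2, 2.3], "dr": [0, 0, 0]}, {"gripper": 100, "delta_pos": [0, -3.2, 2.3], "dr": [0, 0, 0]}, {"gripper": 100, "delta_pos": [0, -3.2, 2.3], "dr": [0, 0, 0]}]}}

```text
t: 0.93
ee_pos: [397.7, 255.9, 330.4]
orientation: [0.404, 1.533, -0.404]
ft_force: [0.2, -0.6, 0.9]
width: 87.7
```

Emit:
{"fn": "apply_moves", "kwargs": {"increments": [{"gripper": 100, "delta_pos": [0, -3.2, 2.3], "dr": [0, 0, 0]}, {"gripper": 100, "delta_pos": [0, -3.2, 2.3], "dr": [0, 0, 0]}, {"gripper": 100, "delta_pos": [0, -3.2, 2.3], "dr": [0, 0, 0]}, {"gripper": 100, "delta_pos": [0, -3.2, 2.3], "dr": [0, 0, 0]}, {"gripper": 100, "delta_pos": [0, -3.2, 2.3], "dr": [0, 0, 0]}]}}

```text
t: 1.35
ee_pos: [418.8, 60.1, 330.6]
orientation: [0.404, 1.533, -0.404]
ft_force: [0.9, 0.2, 0.2]
width: 87.6
```

Emit:
{"fn": "apply_moves", "kwargs": {"increments": [{"gripper": 100, "delta_pos": [0, -3.2, 2.3], "dr": [0, 0, 0]}, {"gripper": 100, "delta_pos": [0, -3.2, 2.3], "dr": [0, 0, 0]}, {"gripper": 100, "delta_pos": [0, -3.2, 2.3], "dr": [0, 0, 0]}, {"gripper": 100, "delta_pos": [0, -3.2, 2.3], "dr": [0, 0, 0]}, {"gripper": 100, "delta_pos": [0, -3.2, 2.3], "dr": [0, 0, 0]}]}}

```text
t: 1.77
ee_pos: [439.9, -135.9, 330.6]
orientation: [0.405, 1.533, -0.404]
ft_force: [1.1, 0.3, 0.6]
width: 87.6
```

Emit:
{"fn": "apply_moves", "kwargs": {"increments": [{"gripper": 100, "delta_pos": [0, -2.7, 2.4], "dr": [0, 0, 0]}, {"gripper": 100, "delta_pos": [0, -2.7, 2.4], "dr": [0, 0, 0]}, {"gripper": 100, "delta_pos": [0, -2.7, 2.4], "dr": [0, 0, 0]}, {"gripper": 100, "delta_pos": [0, -2.7, 2.4], "dr": [0, 0, 0]}, {"gripper": 100, "delta_pos": [0, -2.7, 2.4], "dr": [0, 0, 0]}]}}

```text
t: 2.18
ee_pos: [478.0, -312.4, 330.3]
orientation: [0.405, 1.533, -0.404]
ft_force: [0.2, 0.5, 0.9]
width: 87.8
```

Emit:
{"fn": "apply_moves", "kwargs": {"increments": [{"gripper": 100, "delta_pos": [0, -2.7, 2.4], "dr": [0, 0, 0]}, {"gripper": 100, "delta_pos": [2.0, 0, 0], "dr": [0, 0, 0]}, {"gripper": 100, "delta_pos": [2.0, 0, 0], "dr": [0, 0, 0]}, {"gripper": 100, "delta_pos": [2.0, 0, 0], "dr": [0, 0, 0]}, {"gripper": 100, "delta_pos": [0, 0, 0], "dr": [0, 0, 0]}]}}

```text
t: 2.6
ee_pos: [483.6, -344.7, 266.2]
orientation: [0.407, 1.54, -0.403]
ft_force: [-0.2, 1.1, -0.8]
width: 88.0
```

```bash
python3 - <<'E'
from plan import *
o=ctrl.get_obs();print(o['ee_pos'].round(1),o['qpos'].round(2))
a=np.radians(-29.5);T=Rt([0,0,-1],[-np.sin(a),np.cos(a),0])
plan([((484.5,-348.3,202),T,100,'l',20)])
d=shot('scene');crop(d,'pics/s1.png',215,195,315,295,6)
E
```

```text
[ 483.6 -344.7  266.2] [-0.64  0.34  1.66  0.    1.14 -1.69]
[{"gripper":100,"delta_pos":[1.6,-0.07,0.08],"dr":[-0.0004,-0.0019,-0.0002]},{"gripper":100,"delta_pos":[1.61,-0.07,0.07],"dr":[-0.0004,-0.0019,-0.0003]},{"gripper":100,"delta_pos":[1.6,-0.07,0.07],"dr":[-0.0003,-0.002,-0.0002]},{"gripper":100,"delta_pos":[1.61,-0.06,0.07],"dr":[-0.0004,-0.0019,-0.0003]},{"gripper":100,"delta_pos":[0,0,0],"dr":[0,0,0]}]
end [ 484.5 -348.3  202. ]
```

View pics/s1.png

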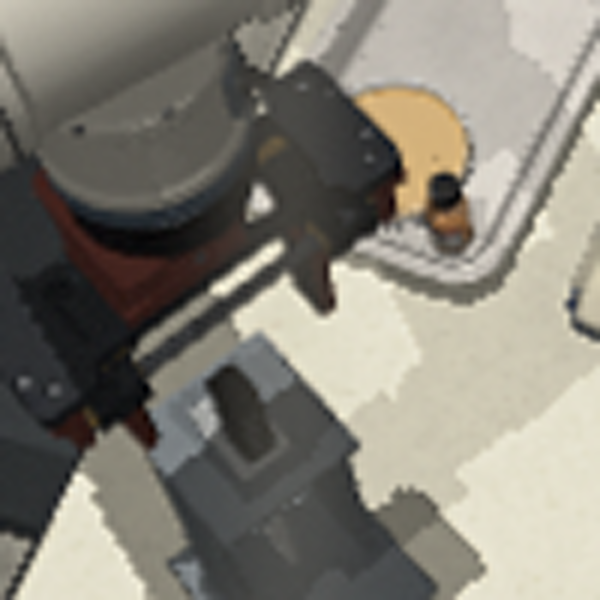

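The fingers, at (150,435) and (325,300) in the crop, straddle the black handle at (240,410). Going down to grip it.

Emit:
{"fn": "apply_moves", "kwargs": {"increments": [{"gripper": 100, "delta_pos": [1.6, -0.05, 0.05], "dr": [0, 0, 0]}, {"gripper": 100, "delta_pos": [1.6, -0.05, 0.05], "dr": [0, 0, 0]}, {"gripper": 100, "delta_pos": [1.6, -0.05, 0.05], "dr": [0, 0, 0]}, {"gripper": 100, "delta_pos": [1.6, -0.05, 0.05], "dr": [0, 0, 0]}, {"gripper": 100, "delta_pos": [0, 0, 0], "dr": [0, 0, 0]}]}}

```text
t: 3.07
ee_pos: [485.8, -347.9, 205.2]
orientation: [0.405, 1.536, -0.403]
ft_force: [-0.3, 0.8, -1.2]
width: 88.1
```

Emit:
{"fn": "apply_moves", "kwargs": {"increments": [{"gripper": 40, "delta_pos": [0, 0, 0], "dr": [0, 0, 0]}, {"gripper": 30, "delta_pos": [0, 0, 0], "dr": [0, 0, 0]}, {"gripper": 28, "delta_pos": [0, 0, 0], "dr": [0, 0, 0]}, {"gripper": 26, "delta_pos": [0, 0, 0], "dr": [0, 0, 0]}, {"gripper": 24, "delta_pos": [0, 0, 0], "dr": [0, 0, 0]}]}}

```text
t: 3.48
ee_pos: [486.9, -348.9, 207.7]
orientation: [0.404, 1.531, -0.405]
ft_force: [-0.1, -0.2, 0.3]
width: 57.8
```

Emit:
{"fn": "apply_moves", "kwargs": {"increments": [{"gripper": 22, "delta_pos": [0, 0, 0], "dr": [0, 0, 0]}, {"gripper": 20, "delta_pos": [0, 0, 0], "dr": [0, 0, 0]}, {"gripper": 18, "delta_pos": [0, 0, 0], "dr": [0, 0, 0]}, {"gripper": 10, "delta_pos": [0, 0, 0], "dr": [0, 0, 0]}, {"gripper": 5, "delta_pos": [0, 0, 0], "dr": [0, 0, 0]}]}}

```text
t: 3.9
ee_pos: [486.5, -348.6, 206.6]
orientation: [0.404, 1.533, -0.404]
ft_force: [-0.3, -0.5, -0.6]
width: 24.7
```

```bash
python3 - <<'E'
from plan import *
o=ctrl.get_obs();print(o['ee_pos'],o['orientation'],o['ft_force'],o['moment'],o['width'],o['qpos'])
E
```

```text
[ 486.52675263 -348.63597217  206.62815734] [ 0.40427169  1.53284076 -0.40426791] [-0.30314548 -0.47572139 -0.60073557] [ 0.02694242  0.08527702 -0.04754782] 24.700421844231382 [-6.41630862e-01  4.12832950e-01  1.70903377e+00 -4.63398674e-05
  1.01983010e+00 -1.69664042e+00]
```

Emit:
{"fn": "apply_moves", "kwargs": {"increments": [{"gripper": 0, "delta_pos": [0, 0, 0], "dr": [0, 0, 0]}, {"gripper": 0, "delta_pos": [0, 0, 0], "dr": [0, 0, 0]}, {"gripper": 0, "delta_pos": [0, 0, 0], "dr": [0, 0, 0]}, {"gripper": 0, "delta_pos": [0, 0, 0], "dr": [0, 0, 0]}, {"gripper": 0, "delta_pos": [0, 0, 0], "dr": [0, 0, 0]}]}}

```text
t: 4.32
ee_pos: [486.5, -348.6, 206.6]
orientation: [0.404, 1.533, -0.404]
ft_force: [-0.2, -0.6, -0.8]
width: 15.5
```

```bash
python3 - <<'E'
from plan import *
o=ctrl.get_obs();print(o['ee_pos'],o['orientation'],o['ft_force'],o['moment'],o['width'])
np.savez('grasp.npz',p=o['ee_pos'],r=o['orientation'])
E
```

```text
[ 486.54866799 -348.64318282  206.6099448 ] [ 0.40433887  1.53278986 -0.40430439] [-0.22843473 -0.61881952 -0.75011208] [-0.02021665 -0.01122615 -0.02290018] 15.542751786041874
```

Emit:
{"fn": "apply_moves", "kwargs": {"increments": [{"gripper": 0, "delta_pos": [-0.5, 0, 0], "dr": [0, 0, 0]}, {"gripper": 0, "delta_pos": [-1, 0, 0], "dr": [0, 0, 0]}, {"gripper": 0, "delta_pos": [-1, 0, 0], "dr": [0, 0, 0]}, {"gripper": 0, "delta_pos": [-1, 0, 0], "dr": [0, 0, 0]}, {"gripper": 0, "delta_pos": [-1, 0, 0], "dr": [0, 0, 0]}]}}

```text
t: 4.73
ee_pos: [486.8, -348.8, 253.3]
orientation: [0.404, 1.532, -0.405]
ft_force: [0.5, 0.1, -0.5]
width: 16.0
```

Emit:
{"fn": "apply_moves", "kwargs": {"increments": [{"gripper": 0, "delta_pos": [-1.5, 0, 0], "dr": [0, 0, 0]}, {"gripper": 0, "delta_pos": [-1.5, 0, 0], "dr": [0, 0, 0]}, {"gripper": 0, "delta_pos": [-1.5, 0, 0], "dr": [0, 0, 0]}, {"gripper": 0, "delta_pos": [-1.5, 0, 0], "dr": [0, 0, 0]}, {"gripper": 0, "delta_pos": [-1.5, 0, 0], "dr": [0, 0, 0]}]}}

```text
t: 5.15
ee_pos: [486.6, -348.6, 328.6]
orientation: [0.404, 1.532, -0.405]
ft_force: [0.4, -0.5, -0.8]
width: 16.0
```

Emit:
{"fn": "apply_moves", "kwargs": {"increments": [{"gripper": 0, "delta_pos": [-1.5, 0, 0], "dr": [0, 0, 0]}, {"gripper": 0, "delta_pos": [-1.5, 0, 0], "dr": [0, 0, 0]}, {"gripper": 0, "delta_pos": [-1.5, 0, 0], "dr": [0, 0, 0]}, {"gripper": 0, "delta_pos": [-1.5, 0, 0], "dr": [0, 0, 0]}, {"gripper": 0, "delta_pos": [-1, 0, 0], "dr": [0, 0, 0]}]}}

```text
t: 5.57
ee_pos: [486.8, -348.8, 399.5]
orientation: [0.403, 1.53, -0.405]
ft_force: [-0.2, -0.2, -0.8]
width: 15.7
```

```bash
python3 - <<'E'
from plan import *
o=ctrl.get_obs();print(o['ee_pos'],o['orientation'],o['ft_force'],o['moment'],o['width'],o['qpos'])
for n in ('scene','top'):
    d=shot(n)
    K=d['mtx']
    p,q=o['ee_pos'],R.from_rotvec(o['orientation'])
    org=p+q.apply([31.6,0,0])
    for L in (0,60,132,157):
        uv=cv2.projectPoints((org+q.apply([L,0,0])).reshape(1,3),d['rvec'],d['tvec'],K,np.zeros(5))[0].ravel();print(n,L,uv.round(1))
d=np.load('scene.npz');crop(d,'pics/s2.png',215,180,315,280,6)
E
```

```text
[ 486.80786343 -348.8040612   399.48485526] [ 0.40330718  1.53008409 -0.40497127] [-0.21752718 -0.22050314 -0.79837795] [-0.0259242  -0.01444922 -0.00118111] 15.691165536495653 [-6.41599690e-01  2.38626967e-01  1.50216224e+00  1.01364144e-05
  1.39797340e+00 -1.69660588e+00]
scene 0 [246.4 237. ]
scene 60 [250.4 248.1]
scene 132 [254.7 260.1]
scene 157 [256.1 263.9]
top 0 [422.7 228.1]
top 60 [418.4 228.6]
top 132 [413.7 229.1]
top 157 [412.1 229.3]
```

View pics/s2.png

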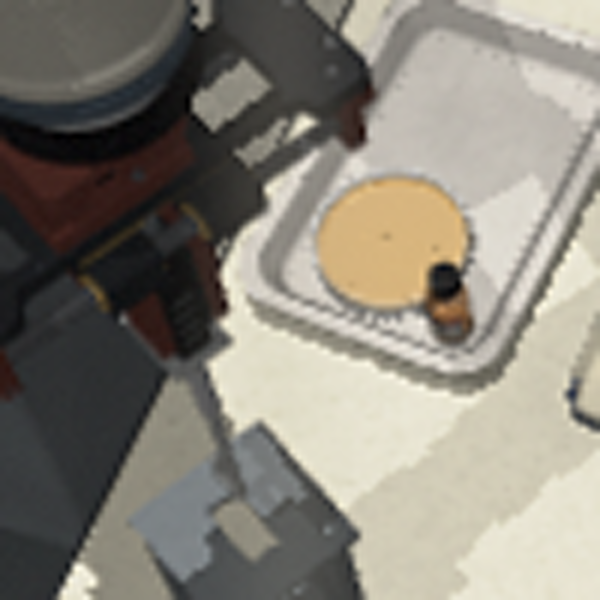

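The rod is out: collar at about (200,350) in the crop, shaft end at (240,490) over the slot. The drawn length is hard to read from pixels, so I'll touch the foot gently to bare bench, between the stand and the tray, and get it from that.

Emit:
{"fn": "apply_moves", "kwargs": {"increments": [{"gripper": 0, "delta_pos": [0, 2.5, -1.3], "dr": [0, 0, 0]}, {"gripper": 0, "delta_pos": [0, 2.8, -1.5], "dr": [0, 0, 0]}, {"gripper": 0, "delta_pos": [0, 2.8, -1.5], "dr": [0, 0, 0]}, {"gripper": 0, "delta_pos": [0, 2.8, -1.5], "dr": [0, 0, 0]}, {"gripper": 0, "delta_pos": [1, 0, 0], "dr": [0, 0, 0]}]}}

```text
t: 6.08
ee_pos: [490.0, -221.2, 387.7]
orientation: [0.403, 1.532, -0.401]
ft_force: [0.4, -0.6, -0.1]
width: 15.8
```

Emit:
{"fn": "apply_moves", "kwargs": {"increments": [{"gripper": 0, "delta_pos": [3.5, 0, 0], "dr": [0, 0, 0]}, {"gripper": 0, "delta_pos": [3.5, 0, 0], "dr": [0, 0, 0]}, {"gripper": 0, "delta_pos": [3.5, 0, 0], "dr": [0, 0, 0]}, {"gripper": 0, "delta_pos": [3.5, 0, 0], "dr": [0, 0, 0]}, {"gripper": 0, "delta_pos": [2.5, 0, 0], "dr": [0, 0, 0]}]}}

```text
t: 6.5
ee_pos: [488.0, -224.6, 218.1]
orientation: [0.405, 1.537, -0.404]
ft_force: [0.1, -1.2, -1.9]
width: 15.9
```

Emit:
{"fn": "apply_moves", "kwargs": {"increments": [{"gripper": 0, "delta_pos": [0.4, 0, 0], "dr": [0, 0, 0]}, {"gripper": 0, "delta_pos": [0.4, 0, 0], "dr": [0, 0, 0]}, {"gripper": 0, "delta_pos": [0.4, 0, 0], "dr": [0, 0, 0]}, {"gripper": 0, "delta_pos": [0.4, 0, 0], "dr": [0, 0, 0]}, {"gripper": 0, "delta_pos": [0, 0, 0], "dr": [0, 0, 0]}]}}

```text
t: 6.92
ee_pos: [490.3, -225.5, 206.4]
orientation: [0.404, 1.531, -0.404]
ft_force: [0.3, -0.3, -1.8]
width: 16.1
```

Emit:
{"fn": "apply_moves", "kwargs": {"increments": [{"gripper": 0, "delta_pos": [0.3, 0, 0], "dr": [0, 0, 0]}, {"gripper": 0, "delta_pos": [0.3, 0, 0], "dr": [0, 0, 0]}, {"gripper": 0, "delta_pos": [0.3, 0, 0], "dr": [0, 0, 0]}, {"gripper": 0, "delta_pos": [0.3, 0, 0], "dr": [0, 0, 0]}, {"gripper": 0, "delta_pos": [0, 0, 0], "dr": [0, 0, 0]}]}}

```text
t: 7.33
ee_pos: [489.5, -225.0, 193.1]
orientation: [0.404, 1.534, -0.404]
ft_force: [0.2, 0.3, -1.6]
width: 15.7
```

Emit:
{"fn": "apply_moves", "kwargs": {"increments": [{"gripper": 0, "delta_pos": [0.15, 0, 0], "dr": [0, 0, 0]}, {"gripper": 0, "delta_pos": [0.15, 0, 0], "dr": [0, 0, 0]}, {"gripper": 0, "delta_pos": [0.15, 0, 0], "dr": [0, 0, 0]}, {"gripper": 0, "delta_pos": [0.15, 0, 0], "dr": [0, 0, 0]}, {"gripper": 0, "delta_pos": [0, 0, 0], "dr": [0, 0, 0]}]}}

```text
t: 7.75
ee_pos: [489.7, -225.1, 187.3]
orientation: [0.404, 1.533, -0.404]
ft_force: [-0.5, -0.4, -1.0]
width: 15.9
```

Emit:
{"fn": "apply_moves", "kwargs": {"increments": [{"gripper": 0, "delta_pos": [0.15, 0, 0], "dr": [0, 0, 0]}, {"gripper": 0, "delta_pos": [0.15, 0, 0], "dr": [0, 0, 0]}, {"gripper": 0, "delta_pos": [0.15, 0, 0], "dr": [0, 0, 0]}, {"gripper": 0, "delta_pos": [0, 0, 0], "dr": [0, 0, 0]}, {"gripper": 0, "delta_pos": [0, 0, 0], "dr": [0, 0, 0]}]}}

```text
t: 8.17
ee_pos: [489.9, -225.2, 183.2]
orientation: [0.404, 1.533, -0.404]
ft_force: [-0.6, -0.1, -1.0]
width: 15.9
```

Emit:
{"fn": "apply_moves", "kwargs": {"increments": [{"gripper": 0, "delta_pos": [0.15, 0, 0], "dr": [0, 0, 0]}, {"gripper": 0, "delta_pos": [0.15, 0, 0], "dr": [0, 0, 0]}, {"gripper": 0, "delta_pos": [0.15, 0, 0], "dr": [0, 0, 0]}, {"gripper": 0, "delta_pos": [0, 0, 0], "dr": [0, 0, 0]}, {"gripper": 0, "delta_pos": [0, 0, 0], "dr": [0, 0, 0]}]}}

```text
t: 8.58
ee_pos: [490.1, -225.3, 179.2]
orientation: [0.404, 1.532, -0.404]
ft_force: [-0.7, 1.2, 5.6]
width: 16.0
```

```bash
cat > tk.py <<'E'
from plan import *
s,c=np.sin(np.radians(35)),np.cos(np.radians(35))
TX,TY,YAW=625.3,264.6,np.radians(19.0)
FT=176.2; OX=2.2
Rz=R.from_euler('z',YAW); u=Rz.apply([-s,0,c]);v=Rz.apply([c,0,s]);y=Rz.apply([0,1,0])
floor=np.array([TX,TY,0])+Rz.apply([40,0,45])
Tt=Rt(-u,y)
def tcp(U,V,Y=0): return floor+(U+FT)*u+(V+OX)*v+Y*y
def state(o=None):
    o=o or ctrl.get_obs();p=o['ee_pos']; d=p-floor
    return dict(UVY=np.round([d@u-FT,d@v-OX,d@y],1),rot=np.round((R.from_rotvec(o['orientation']).inv()*Tt).as_rotvec(),3),F=np.round(o['ft_force'],1),t=o['t'])
E
python3 - <<'E'
from tk import *
o=ctrl.get_obs();p=o['ee_pos'];T=R.from_rotvec(o['orientation'])
plan([(p+[0,0,150],T,0,'l',36),(tcp(215,31),Tt,0,'l',36)])
E
```

```text
[{"gripper":0,"delta_pos":[-3.0,0.0,0.0],"dr":[0.0,0.0,0.0]},{"gripper":0,"delta_pos":[-3.0,0.0,0.0],"dr":[0.0,0.0,0.0]},{"gripper":0,"delta_pos":[-3.0,0.0,0.0],"dr":[0.0,0.0,0.0]},{"gripper":0,"delta_pos":[-3.0,0.0,0.01],"dr":[0.0,0.0,0.0]},{"gripper":0,"delta_pos":[-3.0,0.0,0.0],"dr":[0.0,0.0,0.0]}]
[{"gripper":0,"delta_pos":[-0.43,2.89,-1.75],"dr":[-0.0631,-0.0441,0.0199]},{"gripper":0,"delta_pos":[-0.44,2.99,-1.55],"dr":[-0.0631,-0.0441,0.0199]},{"gripper":0,"delta_pos":[-0.44,3.1,-1.34],"dr":[-0.0631,-0.044,0.0199]},{"gripper":0,"delta_pos":[-0.43,3.19,-1.12],"dr":[-0.063,-0.0441,0.0199]},{"gripper":0,"delta_pos":[-0.42,3.25,-0.9],"dr":[-0.0631,-0.0441,0.0199]}]
[{"gripper":0,"delta_pos":[-0.38,3.32,-0.67],"dr":[-0.0631,-0.0441,0.02]},{"gripper":0,"delta_pos":[-0.35,3.35,-0.45],"dr":[-0.0631,-0.044,0.0199]},{"gripper":0,"delta_pos":[-0.29,3.39,-0.22],"dr":[-0.0631,-0.0441,0.0199]},{"gripper":0,"delta_pos":[-0.22,3.39,0.01],"dr":[-0.0631,-0.0441,0.0199]},{"gripper":0,"delta_pos":[-0.16,3.39,0.23],"dr":[-0.063,-0.044,0.0199]}]
[{"gripper":0,"delta_pos":[-0.07,3.38,0.45],"dr":[-0.0631,-0.0441,0.0199]},{"gripper":0,"delta_pos":[0.02,3.33,0.65],"dr":[-0.0631,-0.0441,0.0199]},{"gripper":0,"delta_pos":[0.12,3.29,0.87],"dr":[-0.0631,-0.0441,0.0199]},{"gripper":0,"delta_pos":[0,0,0],"dr":[0,0,0]},{"gripper":0,"delta_pos":[0,0,0],"dr":[0,0,0]}]
end [476.7 213.4 384.5]
```

Emit:
{"fn": "apply_moves", "kwargs": {"increments": [{"gripper": 0, "delta_pos": [-3.0, 0, 0], "dr": [0, 0, 0]}, {"gripper": 0, "delta_pos": [-3.0, 0, 0], "dr": [0, 0, 0]}, {"gripper": 0, "delta_pos": [-3.0, 0, 0], "dr": [0, 0, 0]}, {"gripper": 0, "delta_pos": [-3.0, 0, 0], "dr": [0, 0, 0]}, {"gripper": 0, "delta_pos": [-3.0, 0, 0], "dr": [0, 0, 0]}]}}

```text
t: 9.0
ee_pos: [489.5, -225.1, 330.0]
orientation: [0.404, 1.533, -0.404]
ft_force: [0.2, -0.1, -1.1]
width: 15.6
```

Emit:
{"fn": "apply_moves", "kwargs": {"increments": [{"gripper": 0, "delta_pos": [-0.43, 2.89, -1.75], "dr": [-0.063, -0.044, 0.02]}, {"gripper": 0, "delta_pos": [-0.44, 2.99, -1.55], "dr": [-0.063, -0.044, 0.02]}, {"gripper": 0, "delta_pos": [-0.44, 3.1, -1.34], "dr": [-0.063, -0.044, 0.02]}, {"gripper": 0, "delta_pos": [-0.43, 3.19, -1.12], "dr": [-0.063, -0.044, 0.02]}, {"gripper": 0, "delta_pos": [-0.42, 3.25, -0.9], "dr": [-0.063, -0.044, 0.02]}]}}

```text
t: 9.42
ee_pos: [484.2, -55.1, 350.2]
orientation: [0.18, 1.325, -0.118]
ft_force: [1.7, -0.7, -0.2]
width: 15.9
```

Emit:
{"fn": "apply_moves", "kwargs": {"increments": [{"gripper": 0, "delta_pos": [-0.38, 3.32, -0.67], "dr": [-0.063, -0.044, 0.02]}, {"gripper": 0, "delta_pos": [-0.35, 3.35, -0.45], "dr": [-0.063, -0.044, 0.02]}, {"gripper": 0, "delta_pos": [-0.29, 3.39, -0.22], "dr": [-0.063, -0.044, 0.02]}, {"gripper": 0, "delta_pos": [-0.22, 3.39, 0], "dr": [-0.063, -0.044, 0.02]}, {"gripper": 0, "delta_pos": [-0.16, 3.39, 0.23], "dr": [-0.063, -0.044, 0.02]}]}}

```text
t: 9.83
ee_pos: [478.9, 113.7, 371.7]
orientation: [-0.034, 1.097, 0.153]
ft_force: [0.4, -0.2, -1.7]
width: 16.2
```

Emit:
{"fn": "apply_moves", "kwargs": {"increments": [{"gripper": 0, "delta_pos": [-0.07, 3.38, 0.45], "dr": [-0.063, -0.044, 0.02]}, {"gripper": 0, "delta_pos": [0, 3.33, 0.65], "dr": [-0.063, -0.044, 0.02]}, {"gripper": 0, "delta_pos": [0.12, 3.29, 0.87], "dr": [-0.063, -0.044, 0.02]}, {"gripper": 0, "delta_pos": [0, 0, 0], "dr": [0, 0, 0]}, {"gripper": 0, "delta_pos": [0, 0, 0], "dr": [0, 0, 0]}]}}

```text
t: 10.25
ee_pos: [475.5, 214.7, 384.0]
orientation: [-0.159, 0.953, 0.309]
ft_force: [-0.5, -0.1, -1.3]
width: 15.7
```

Emit:
{"fn": "apply_moves", "kwargs": {"increments": [{"gripper": 0, "delta_pos": [0, 0, 0], "dr": [0, 0, 0]}, {"gripper": 0, "delta_pos": [0, 0, 0], "dr": [0, 0, 0]}, {"gripper": 0, "delta_pos": [0, 0, 0], "dr": [0, 0, 0]}, {"gripper": 0, "delta_pos": [0, 0, 0], "dr": [0, 0, 0]}, {"gripper": 0, "delta_pos": [0, 0, 0], "dr": [0, 0, 0]}]}}

```text
t: 10.67
ee_pos: [476.8, 212.6, 384.4]
orientation: [-0.156, 0.952, 0.304]
ft_force: [0.1, 0.5, -0.5]
width: 16.0
```

```bash
cat > look.py <<'E'
from tk import *
def proj(d,X): return cv2.projectPoints(np.array(X,float).reshape(-1,3),d['rvec'],d['tvec'],d['mtx'],np.zeros(5))[0].reshape(-1,2)
def ov(d,box,sc,path,segs=[]):
    u0,v0,u1,v1=box;im=cv2.resize(d['img'][v0:v1,u0:u1,::-1],None,fx=sc,fy=sc,interpolation=cv2.INTER_CUBIC).copy()
    for X,col in segs:
        q=((proj(d,X)-[u0,v0]+.5)*sc).astype(int);cv2.polylines(im,[q.reshape(-1,1,2)],False,col,1)
    return im
E
python3 - <<'E'
from look import *
o=ctrl.get_obs();print(state(o),o['qpos'].round(2))
p=o['ee_pos'];q=R.from_rotvec(o['orientation']);a=lambda X,Z:p+q.apply([X,0,Z-OX])
rod=[a(31.6,0),a(FT,0),a(FT,-17),a(FT-15,-17)]
f=lambda U,V,Y:floor+U*u+V*v+Y*y
mouth=[f(175,45*i,36*j) for i,j in((1,1),(1,-1),(-1,-1),(-1,1),(1,1))]
out=[]
for n in('scene','top'):
    d=shot(n);cen=proj(d,f(185,5,0))[0].astype(int);b=(cen[0]-33,cen[1]-33,cen[0]+33,cen[1]+33)
    out.append(np.hstack([ov(d,b,6,0),ov(d,b,6,0,[(rod,(0,0,255)),(mouth,(0,255,0))])]));print(n,b)
cv2.imwrite('pics/t1.png',np.vstack(out)[:,:800])
E
```

```text
{'UVY': array([215. ,  30.8,  -0.9]), 'rot': array([-0.003, -0.001, -0.   ]), 'F': array([ 0.1,  0.5, -0.5]), 't': 10.6667} [ 0.43 -0.14  2.06 -0.1   0.62 -1.41]
scene (np.int64(311), np.int64(91), np.int64(377), np.int64(157))
top (np.int64(191), np.int64(172), np.int64(257), np.int64(238))
```

View pics/t1.png

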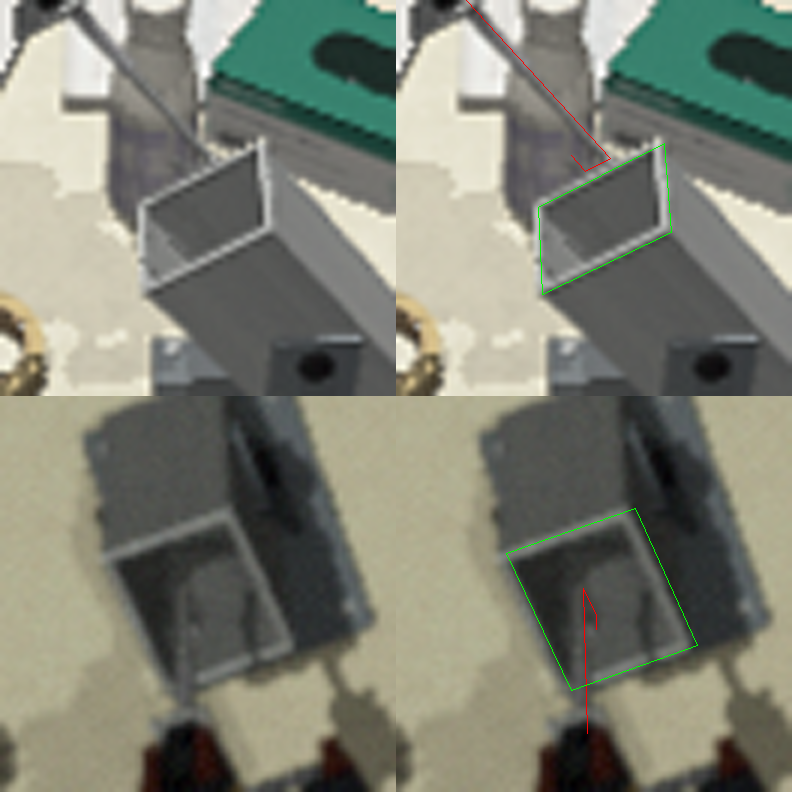

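The overlays of the rod and the mouth agree with the picture to about 1 raw pixel. Scene hook end is at (215,165). The mouth corners are at (265,142) and (145,292). Checking it with depth before going in.

```bash
python3 - <<'E'
from look import *
import m
from fit import tank,fit
o=ctrl.get_obs();p=o['ee_pos'];q=R.from_rotvec(o['orientation'])
for n in('scene','top'):
    d=dict(np.load(n+'.npz'));W=cloud(d);m.C[n]=W
    P=m.pts(n,m.B[n]['tank'],(70,240));P=P[np.linalg.norm(P[:,:2]-[620,265],axis=1)<150]
    r=fit(tank,P,[625,265,.33]);print(n,r)
    Rm=cv2.Rodrigues(d['rvec'])[0];cam=-Rm.T@np.array(d['tvec']).reshape(3)
    L=q.inv().apply(W.reshape(-1,3)-p)   # tool coords
    vd=q.inv().apply((p-cam)/np.linalg.norm(p-cam)); vd[0]=0; 
    for lo,hi,rad in((36,90,5),(96,165,3)):
        k=(L[:,0]>lo)&(L[:,0]<hi)&(np.hypot(L[:,1],L[:,2]+OX)<14); A=L[k]
        print(lo,hi,len(A),'med y,z(+OX)',np.round([np.median(A[:,1]),np.median(A[:,2])+OX],1),'expect',np.round(-rad*vd[1:],1), 'sd',A[:,1:].std(0).round(1))
    far=L[np.hypot(L[:,1],L[:,2]+OX)<10];print('max x',np.sort(far[(far[:,0]<200),0])[-6:].round(1))
E
```

```text
scene (array([622.73, 263.01,  18.37]), 1324, np.float64(0.98), np.float64(0.9))
36 90 40 med y,z(+OX) [-3.6 -0.6] expect [-3.8  1.9] sd [1.9 2.9]
96 165 29 med y,z(+OX) [-3.9 -0.8] expect [-2.3  1.1] sd [2.1 1.6]
max x [165.9 172.7 173.9 174.2 175.3 177.3]
top (array([628.02, 265.99,  19.5 ]), 1156, np.float64(0.92), np.float64(0.88))
36 90 18 med y,z(+OX) [-1.4  4.6] expect [-0.9  2.5] sd [2.2 1.5]
96 165 26 med y,z(+OX) [-0.5  4.4] expect [-0.6  1.5] sd [1.5 4.5]
max x [163.5 164.5 175.3 175.3 176.2 176.2]
```

The depth offsets of rod and tank match in each camera, to better than 1 mm, so the relative pose is good. Going in at V=33.

Emit:
{"fn": "apply_moves", "kwargs": {"increments": [{"gripper": 0, "delta_pos": [0, 0.1, 0.2], "dr": [0, 0, 0]}, {"gripper": 0, "delta_pos": [1.0, 0, 0], "dr": [0, 0, 0]}, {"gripper": 0, "delta_pos": [2, 0, 0], "dr": [0, 0, 0]}, {"gripper": 0, "delta_pos": [2, 0, 0], "dr": [0, 0, 0]}, {"gripper": 0, "delta_pos": [2, 0, 0], "dr": [0, 0, 0]}]}}

```text
t: 11.18
ee_pos: [516.4, 228.4, 327.4]
orientation: [-0.157, 0.951, 0.306]
ft_force: [-0.6, 0.0, -2.0]
width: 15.7
```

Emit:
{"fn": "apply_moves", "kwargs": {"increments": [{"gripper": 0, "delta_pos": [1.5, 0, 0], "dr": [0, 0, 0]}, {"gripper": 0, "delta_pos": [1.5, 0, 0], "dr": [0, 0, 0]}, {"gripper": 0, "delta_pos": [1, 0, 0], "dr": [0, 0, 0]}, {"gripper": 0, "delta_pos": [0, 0, 0], "dr": [0, 0, 0]}, {"gripper": 0, "delta_pos": [0, 0, 0], "dr": [0, 0, 0]}]}}

```text
t: 11.6
ee_pos: [537.2, 235.5, 294.7]
orientation: [-0.157, 0.953, 0.306]
ft_force: [-0.7, -0.3, -0.7]
width: 15.7
```

```bash
python3 -c "
from tk import *
print(state())"
```

```text
{'UVY': array([104.5,  32.3,   1.2]), 'rot': array([-0.002, -0.002, -0.001]), 'F': array([-0.7, -0.3, -0.7]), 't': 11.6}
```

Emit:
{"fn": "apply_moves", "kwargs": {"increments": [{"gripper": 0, "delta_pos": [0.7, 0, 0.05], "dr": [0, 0, 0]}, {"gripper": 0, "delta_pos": [0.7, 0, 0], "dr": [0, 0, 0]}, {"gripper": 0, "delta_pos": [0.7, 0, 0], "dr": [0, 0, 0]}, {"gripper": 0, "delta_pos": [0.7, 0, 0], "dr": [0, 0, 0]}, {"gripper": 0, "delta_pos": [0.5, 0, 0], "dr": [0, 0, 0]}]}}

```text
t: 12.02
ee_pos: [555.9, 242.0, 268.1]
orientation: [-0.157, 0.952, 0.306]
ft_force: [0.0, -0.6, -1.4]
width: 16.0
```

Emit:
{"fn": "apply_moves", "kwargs": {"increments": [{"gripper": 0, "delta_pos": [0.5, 0, 0], "dr": [0, 0, 0]}, {"gripper": 0, "delta_pos": [0.5, 0, 0], "dr": [0, 0, 0]}, {"gripper": 0, "delta_pos": [0.5, 0, 0], "dr": [0, 0, 0]}, {"gripper": 0, "delta_pos": [0.5, 0, 0], "dr": [0, 0, 0]}, {"gripper": 0, "delta_pos": [0, 0, 0], "dr": [0, 0, 0]}]}}

```text
t: 12.43
ee_pos: [566.5, 245.7, 251.4]
orientation: [-0.157, 0.953, 0.306]
ft_force: [-0.4, 1.0, -0.5]
width: 15.9
```

Emit:
{"fn": "apply_moves", "kwargs": {"increments": [{"gripper": 0, "delta_pos": [0, 0, 0], "dr": [0, 0, 0]}, {"gripper": 0, "delta_pos": [0, 0, 0], "dr": [0, 0, 0]}, {"gripper": 0, "delta_pos": [0, 0, 0], "dr": [0, 0, 0]}, {"gripper": 0, "delta_pos": [0, 0, 0], "dr": [0, 0, 0]}, {"gripper": 0, "delta_pos": [0, 0, 0], "dr": [0, 0, 0]}]}}

```text
t: 12.85
ee_pos: [566.4, 245.7, 252.6]
orientation: [-0.157, 0.951, 0.306]
ft_force: [-0.7, -0.1, -0.8]
width: 15.3
```

```bash
python3 -c "
from tk import *
print(state())"
```

```text
{'UVY': array([52.3, 33.5,  1.3]), 'rot': array([-0.002, -0.   , -0.001]), 'F': array([-0.7, -0.1, -0.8]), 't': 12.85}
```

Emit:
{"fn": "apply_moves", "kwargs": {"increments": [{"gripper": 0, "delta_pos": [0, -0.1, -0.4], "dr": [0, 0, 0]}, {"gripper": 0, "delta_pos": [0, 0, -0.4], "dr": [0, 0, 0]}, {"gripper": 0, "delta_pos": [0, 0, -0.4], "dr": [0, 0, 0]}, {"gripper": 0, "delta_pos": [0, 0, -0.4], "dr": [0, 0, 0]}, {"gripper": 0, "delta_pos": [0, 0, -0.2], "dr": [0, 0, 0]}]}}

```text
t: 13.27
ee_pos: [551.9, 239.6, 241.3]
orientation: [-0.157, 0.953, 0.306]
ft_force: [0.2, -0.4, -1.4]
width: 15.5
```

Emit:
{"fn": "apply_moves", "kwargs": {"increments": [{"gripper": 0, "delta_pos": [0, 0, 0], "dr": [0, 0, 0]}, {"gripper": 0, "delta_pos": [0, 0, 0], "dr": [0, 0, 0]}, {"gripper": 0, "delta_pos": [0, 0, 0], "dr": [0, 0, 0]}, {"gripper": 0, "delta_pos": [0, 0, 0], "dr": [0, 0, 0]}, {"gripper": 0, "delta_pos": [0, 0, 0], "dr": [0, 0, 0]}]}}

```text
t: 13.68
ee_pos: [553.0, 240.0, 242.2]
orientation: [-0.157, 0.952, 0.306]
ft_force: [-0.0, -0.6, -1.3]
width: 15.8
```

```bash
python3 -c "
from tk import *
print(state())"
```

```text
{'UVY': array([52.1, 15.6,  0.3]), 'rot': array([-0.002, -0.   , -0.001]), 'F': array([-0. , -0.6, -1.3]), 't': 13.6833}
```

Emit:
{"fn": "apply_moves", "kwargs": {"increments": [{"gripper": 0, "delta_pos": [-0.5, 0, 0], "dr": [0, 0, 0]}, {"gripper": 0, "delta_pos": [-0.5, 0, 0], "dr": [0, 0, 0]}, {"gripper": 0, "delta_pos": [-0.3, 0, 0], "dr": [0, 0, 0]}, {"gripper": 0, "delta_pos": [-0.2, 0, 0], "dr": [0, 0, 0]}, {"gripper": 0, "delta_pos": [-0.2, 0, 0], "dr": [0, 0, 0]}]}}

```text
t: 14.1
ee_pos: [543.5, 236.7, 256.5]
orientation: [-0.157, 0.951, 0.306]
ft_force: [0.4, -0.1, -0.6]
width: 15.7
```

Emit:
{"fn": "apply_moves", "kwargs": {"increments": [{"gripper": 0, "delta_pos": [-0.3, 0, 0], "dr": [0, 0, 0]}, {"gripper": 0, "delta_pos": [-0.3, 0, 0], "dr": [0, 0, 0]}, {"gripper": 0, "delta_pos": [-0.3, 0, 0], "dr": [0, 0, 0]}, {"gripper": 0, "delta_pos": [-0.3, 0, 0], "dr": [0, 0, 0]}, {"gripper": 0, "delta_pos": [-0.3, 0, 0], "dr": [0, 0, 0]}]}}

```text
t: 14.52
ee_pos: [535.1, 233.8, 268.3]
orientation: [-0.157, 0.952, 0.306]
ft_force: [-0.5, 0.2, -1.8]
width: 15.9
```

Emit:
{"fn": "apply_moves", "kwargs": {"increments": [{"gripper": 0, "delta_pos": [0, 0, 0], "dr": [0, 0, 0]}, {"gripper": 0, "delta_pos": [0, 0, 0], "dr": [0, 0, 0]}, {"gripper": 0, "delta_pos": [0, 0, 0], "dr": [0, 0, 0]}, {"gripper": 0, "delta_pos": [0, 0, 0], "dr": [0, 0, 0]}, {"gripper": 0, "delta_pos": [0, 0, 0], "dr": [0, 0, 0]}]}}

```text
t: 14.93
ee_pos: [535.4, 233.9, 268.1]
orientation: [-0.157, 0.952, 0.306]
ft_force: [-0.4, -0.9, -1.9]
width: 15.7
```

```bash
python3 - <<'E'
from look import *
print(state())
f=lambda U,V,Y:floor+U*u+V*v+Y*y
d=shot('top');cen=proj(d,f(175,0,0))[0].astype(int);b=(cen[0]-25,cen[1]-25,cen[0]+25,cen[1]+25)
bar=[f(92,7,-32),f(92,7,32)]
cv2.imwrite('pics/t2.png',np.hstack([ov(d,b,8,0),ov(d,b,8,0,[(bar,(0,255,255))])]))
E
```

```text
{'UVY': array([83.9, 15.2,  0.2]), 'rot': array([-0.002, -0.001, -0.001]), 'F': array([-0.4, -0.9, -1.9]), 't': 14.9333}
```

View pics/t2.png

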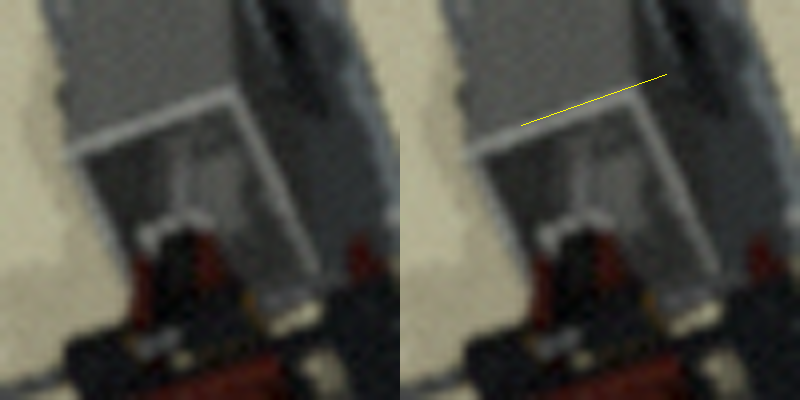

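The crop shows only the collar and fingers over the mouth; the tank wall hides the bar. The force fell by about 0.8 N, which fits the basket's weight. I'll lift slowly along u with a 3 mm shift towards +v.

Emit:
{"fn": "apply_moves", "kwargs": {"increments": [{"gripper": 0, "delta_pos": [-0.4, 0, 0.1], "dr": [0, 0, 0]}, {"gripper": 0, "delta_pos": [-0.6, 0, 0.1], "dr": [0, 0, 0]}, {"gripper": 0, "delta_pos": [-0.8, 0, 0.1], "dr": [0, 0, 0]}, {"gripper": 0, "delta_pos": [-0.8, 0, 0], "dr": [0, 0, 0]}, {"gripper": 0, "delta_pos": [-0.8, 0, 0], "dr": [0, 0, 0]}]}}

```text
t: 15.4
ee_pos: [519.0, 228.2, 298.9]
orientation: [-0.157, 0.951, 0.306]
ft_force: [-0.1, -1.1, -2.0]
width: 15.7
```

Emit:
{"fn": "apply_moves", "kwargs": {"increments": [{"gripper": 0, "delta_pos": [-0.8, 0, 0], "dr": [0, 0, 0]}, {"gripper": 0, "delta_pos": [-0.8, 0, 0], "dr": [0, 0, 0]}, {"gripper": 0, "delta_pos": [-0.8, 0, 0], "dr": [0, 0, 0]}, {"gripper": 0, "delta_pos": [-0.8, 0, 0], "dr": [0, 0, 0]}, {"gripper": 0, "delta_pos": [-0.8, 0, 0], "dr": [0, 0, 0]}]}}

```text
t: 15.82
ee_pos: [497.2, 220.7, 331.4]
orientation: [-0.157, 0.952, 0.306]
ft_force: [0.6, -0.4, -2.1]
width: 15.9
```

Emit:
{"fn": "apply_moves", "kwargs": {"increments": [{"gripper": 0, "delta_pos": [-0.8, 0, 0], "dr": [0, 0, 0]}, {"gripper": 0, "delta_pos": [-0.8, 0, 0], "dr": [0, 0, 0]}, {"gripper": 0, "delta_pos": [-0.8, 0, 0], "dr": [0, 0, 0]}, {"gripper": 0, "delta_pos": [-0.4, 0, 0], "dr": [0, 0, 0]}, {"gripper": 0, "delta_pos": [0, 0, 0], "dr": [0, 0, 0]}]}}

```text
t: 16.23
ee_pos: [482.5, 215.6, 354.8]
orientation: [-0.156, 0.95, 0.306]
ft_force: [0.8, 0.1, -1.6]
width: 16.1
```

```bash
python3 - <<'E'
from look import *
print(state())
f=lambda U,V,Y:floor+U*u+V*v+Y*y
out=[]
for n in('scene','top'):
    d=shot(n);cen=proj(d,f(175,0,0))[0].astype(int);b=(cen[0]-30,cen[1]-30,cen[0]+30,cen[1]+30);out.append(ov(d,b,6.67,0))
cv2.imwrite('pics/t3.png',np.hstack(out))
E
```

```text
{'UVY': array([187.1,  19. ,   0.2]), 'rot': array([-0.002,  0.001, -0.002]), 'F': array([ 0.8,  0.1, -1.6]), 't': 16.2333}
```

View pics/t3.png

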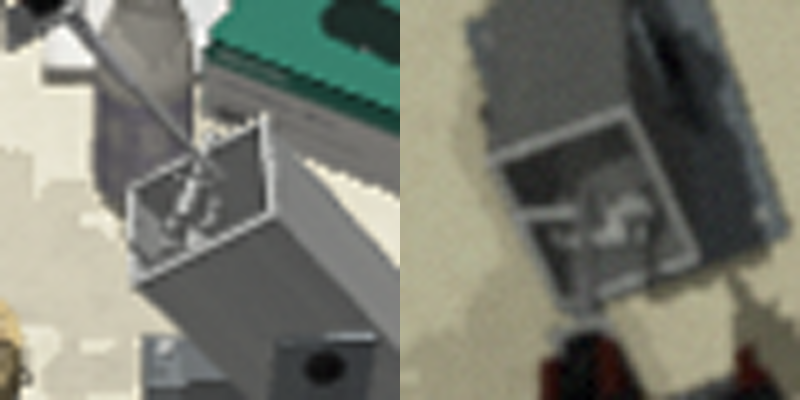

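The basket hangs on the hook, seen in the mouth at (190,195) in the scene crop. I'll lift it clear.

Emit:
{"fn": "apply_moves", "kwargs": {"increments": [{"gripper": 0, "delta_pos": [-0.5, 0, 0], "dr": [0, 0, 0]}, {"gripper": 0, "delta_pos": [-0.8, 0, 0], "dr": [0, 0, 0]}, {"gripper": 0, "delta_pos": [-0.8, 0, 0], "dr": [0, 0, 0]}, {"gripper": 0, "delta_pos": [-0.8, 0, 0], "dr": [0, 0, 0]}, {"gripper": 0, "delta_pos": [-0.8, 0, 0], "dr": [0, 0, 0]}]}}

```text
t: 16.75
ee_pos: [462.1, 208.5, 384.8]
orientation: [-0.157, 0.952, 0.306]
ft_force: [-0.7, -0.1, -1.2]
width: 15.7
```

Emit:
{"fn": "apply_moves", "kwargs": {"increments": [{"gripper": 0, "delta_pos": [-0.8, 0, 0], "dr": [0, 0, 0]}, {"gripper": 0, "delta_pos": [-0.8, 0, 0], "dr": [0, 0, 0]}, {"gripper": 0, "delta_pos": [-0.8, 0, 0], "dr": [0, 0, 0]}, {"gripper": 0, "delta_pos": [-0.5, 0, 0], "dr": [0, 0, 0]}, {"gripper": 0, "delta_pos": [0, 0, 0], "dr": [0, 0, 0]}]}}

```text
t: 17.17
ee_pos: [446.7, 203.2, 409.1]
orientation: [-0.156, 0.95, 0.306]
ft_force: [-0.3, 0.6, -2.5]
width: 16.0
```

Emit:
{"fn": "apply_moves", "kwargs": {"increments": [{"gripper": 0, "delta_pos": [0, 0, 0], "dr": [0, 0, 0]}, {"gripper": 0, "delta_pos": [0, 0, 0], "dr": [0, 0, 0]}, {"gripper": 0, "delta_pos": [0, 0, 0], "dr": [0, 0, 0]}, {"gripper": 0, "delta_pos": [0, 0, 0], "dr": [0, 0, 0]}, {"gripper": 0, "delta_pos": [0, 0, 0], "dr": [0, 0, 0]}]}}

```text
t: 17.58
ee_pos: [446.8, 203.1, 407.2]
orientation: [-0.157, 0.953, 0.306]
ft_force: [-0.3, 0.6, -1.2]
width: 15.8
```

```bash
python3 - <<'E'
from look import *
print(state())
f=lambda U,V,Y:floor+U*u+V*v+Y*y
out=[]
for n in('scene','top'):
    d=shot(n);cen=proj(d,f(210,0,0))[0].astype(int);b=(cen[0]-30,cen[1]-30,cen[0]+30,cen[1]+30);out.append(ov(d,b,6.67,0))
    W=cloud(d).reshape(-1,3);W=W[np.linalg.norm(W[:,:2]-[450,-35],axis=1)<150]
    F=W[abs(W[:,2]-2)<3]; hi=W[W[:,2]>9]
    # tray floor free part: rect of floor pts inside
    print(n,len(F),'floor', np.round(np.percentile(F[:,:2],[1,99],axis=0),0).tolist(),'floor z',np.median(F[:,2]).round(1))
cv2.imwrite('pics/t4.png',np.hstack(out))
E
```

```text
{'UVY': array([251.7,  18.2,   0. ]), 'rot': array([-0.002, -0.001, -0.001]), 'F': array([-0.3,  0.6, -1.2]), 't': 17.5833}
scene 1559 floor [[343.0, -178.0], [569.0, 107.0]] floor z 1.3
top 1708 floor [[344.0, -177.0], [583.0, 107.0]] floor z 1.9
```

View pics/t4.png

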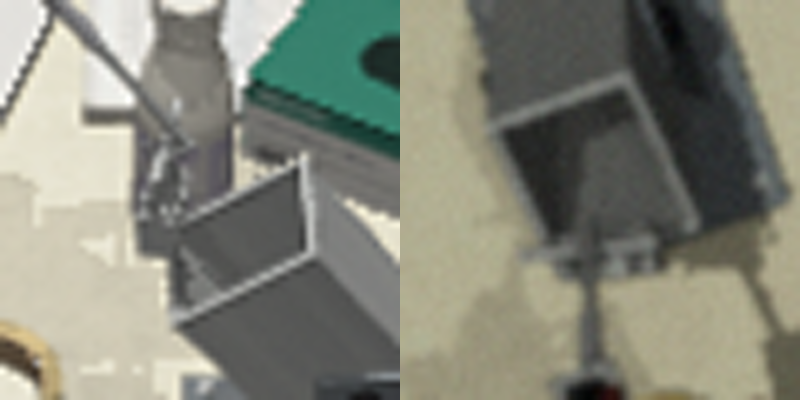

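The basket is clear of the tank, at (160,185) in the scene crop, with the mouth's left corner at (175,225). Now a smooth carry over the tray, interpolating the bar point while the rod comes upright.

```bash
cat > bar.py <<'E'
from look import *
BT=np.array([FT-6,0,-OX-10.])
yw=np.radians(-5);Tv=Rt([0,0,-1],[-np.sin(yw),np.cos(yw),0])
def pb(target,Tr,vmax=24,amax=6.0,g=0):
    o=ctrl.get_obs();p,q=o['ee_pos'],R.from_rotvec(o['orientation']);b0=p+q.apply(BT);rv=(q.inv()*Tr).as_rotvec()
    L=np.linalg.norm(target-b0);n=int(np.ceil(max(L/vmax,np.degrees(np.linalg.norm(rv))/amax)*1.5));n=-(-n//5)*5
    rows=[];q0=q
    for i in range(1,n+1):
        s=i/n;s=s*s*(3-2*s);qn=q0*R.from_rotvec(rv*s);pn=b0+s*(np.array(target)-b0)-qn.apply(BT)
        d=np.round(q.inv().apply(pn-p)/10,2);r=np.round((q.inv()*qn).as_rotvec(),3);rows.append(dict(gripper=g,delta_pos=(d+0.).tolist(),dr=(r+0.).tolist()));p=p+q.apply(d*10);q=q*R.from_rotvec(r)
    print('bar from',b0.round(1))
    for i in range(0,n,5): print(json.dumps(rows[i:i+5],separators=(',',':')))
    print('end tcp',p.round(1))
E
python3 - <<'E'
from bar import *
pb([454,4,140],Tv)
E
```

```text
bar from [529.4 231.9 260.9]
[{"gripper":0,"delta_pos":[0.02,-0.13,-0.06],"dr":[0.003,0.004,-0.001]},{"gripper":0,"delta_pos":[0.05,-0.36,-0.18],"dr":[0.008,0.013,-0.003]},{"gripper":0,"delta_pos":[0.09,-0.58,-0.27],"dr":[0.014,0.019,-0.004]},{"gripper":0,"delta_pos":[0.14,-0.78,-0.35],"dr":[0.017,0.026,-0.005]},{"gripper":0,"delta_pos":[0.2,-0.95,-0.4],"dr":[0.021,0.032,-0.007]}]
[{"gripper":0,"delta_pos":[0.27,-1.11,-0.43],"dr":[0.024,0.036,-0.008]},{"gripper":0,"delta_pos":[0.35,-1.25,-0.42],"dr":[0.027,0.039,-0.008]},{"gripper":0,"delta_pos":[0.44,-1.37,-0.4],"dr":[0.028,0.042,-0.01]},{"gripper":0,"delta_pos":[0.52,-1.45,-0.36],"dr":[0.03,0.044,-0.009]},{"gripper":0,"delta_pos":[0.59,-1.51,-0.3],"dr":[0.03,0.045,-0.01]}]
[{"gripper":0,"delta_pos":[0.65,-1.54,-0.22],"dr":[0.03,0.045,-0.009]},{"gripper":0,"delta_pos":[0.7,-1.52,-0.14],"dr":[0.03,0.044,-0.01]},{"gripper":0,"delta_pos":[0.71,-1.49,-0.06],"dr":[0.028,0.042,-0.009]},{"gripper":0,"delta_pos":[0.72,-1.4,0.01],"dr":[0.027,0.04,-0.008]},{"gripper":0,"delta_pos":[0.68,-1.28,0.07],"dr":[0.024,0.035,-0.008]}]
[{"gripper":0,"delta_pos":[0.62,-1.13,0.11],"dr":[0.021,0.032,-0.007]},{"gripper":0,"delta_pos":[0.53,-0.93,0.13],"dr":[0.018,0.026,-0.005]},{"gripper":0,"delta_pos":[0.41,-0.71,0.12],"dr":[0.013,0.019,-0.005]},{"gripper":0,"delta_pos":[0.26,-0.45,0.09],"dr":[0.008,0.013,-0.002]},{"gripper":0,"delta_pos":[0.1,-0.16,0.03],"dr":[0.003,0.004,-0.001]}]
end tcp [466.2   2.9 310.2]
```

Emit:
{"fn": "apply_moves", "kwargs": {"increments": [{"gripper": 0, "delta_pos": [0.02, -0.13, -0.06], "dr": [0.003, 0.004, -0.001]}, {"gripper": 0, "delta_pos": [0.05, -0.36, -0.18], "dr": [0.008, 0.013, -0.003]}, {"gripper": 0, "delta_pos": [0.09, -0.58, -0.27], "dr": [0.014, 0.019, -0.004]}, {"gripper": 0, "delta_pos": [0.14, -0.78, -0.35], "dr": [0.017, 0.026, -0.005]}, {"gripper": 0, "delta_pos": [0.2, -0.95, -0.4], "dr": [0.021, 0.032, -0.007]}]}}

```text
t: 18.1
ee_pos: [447.6, 173.7, 396.2]
orientation: [-0.123, 1.053, 0.251]
ft_force: [0.5, 0.1, -1.8]
width: 15.9
```

Emit:
{"fn": "apply_moves", "kwargs": {"increments": [{"gripper": 0, "delta_pos": [0.27, -1.11, -0.43], "dr": [0.024, 0.036, -0.008]}, {"gripper": 0, "delta_pos": [0.35, -1.25, -0.42], "dr": [0.027, 0.039, -0.008]}, {"gripper": 0, "delta_pos": [0.44, -1.37, -0.4], "dr": [0.028, 0.042, -0.01]}, {"gripper": 0, "delta_pos": [0.52, -1.45, -0.36], "dr": [0.03, 0.044, -0.009]}, {"gripper": 0, "delta_pos": [0.59, -1.51, -0.3], "dr": [0.03, 0.045, -0.01]}]}}

```text
t: 18.52
ee_pos: [453.4, 106.7, 366.6]
orientation: [-0.047, 1.268, 0.124]
ft_force: [0.0, -0.2, -1.7]
width: 15.9
```

Emit:
{"fn": "apply_moves", "kwargs": {"increments": [{"gripper": 0, "delta_pos": [0.65, -1.54, -0.22], "dr": [0.03, 0.045, -0.009]}, {"gripper": 0, "delta_pos": [0.7, -1.52, -0.14], "dr": [0.03, 0.044, -0.01]}, {"gripper": 0, "delta_pos": [0.71, -1.49, -0.06], "dr": [0.028, 0.042, -0.009]}, {"gripper": 0, "delta_pos": [0.72, -1.4, 0.01], "dr": [0.027, 0.04, -0.008]}, {"gripper": 0, "delta_pos": [0.68, -1.28, 0.07], "dr": [0.024, 0.035, -0.008]}]}}

```text
t: 18.93
ee_pos: [462.3, 35.5, 329.5]
orientation: [0.033, 1.477, -0.008]
ft_force: [-0.4, 0.2, -2.4]
width: 16.1
```

Emit:
{"fn": "apply_moves", "kwargs": {"increments": [{"gripper": 0, "delta_pos": [0.62, -1.13, 0.11], "dr": [0.021, 0.032, -0.007]}, {"gripper": 0, "delta_pos": [0.53, -0.93, 0.13], "dr": [0.018, 0.026, -0.005]}, {"gripper": 0, "delta_pos": [0.41, -0.71, 0.12], "dr": [0.013, 0.019, -0.005]}, {"gripper": 0, "delta_pos": [0.26, -0.45, 0.09], "dr": [0.008, 0.013, -0.002]}, {"gripper": 0, "delta_pos": [0.1, -0.16, 0.03], "dr": [0.003, 0.004, -0.001]}]}}

```text
t: 19.35
ee_pos: [466.4, 2.4, 309.9]
orientation: [0.069, 1.57, -0.069]
ft_force: [-0.4, -0.1, -1.3]
width: 15.6
```

Emit:
{"fn": "apply_moves", "kwargs": {"increments": [{"gripper": 0, "delta_pos": [0, 0, 0], "dr": [0, 0, 0]}, {"gripper": 0, "delta_pos": [0, 0, 0], "dr": [0, 0, 0]}, {"gripper": 0, "delta_pos": [0, 0, 0], "dr": [0, 0, 0]}, {"gripper": 0, "delta_pos": [0, 0, 0], "dr": [0, 0, 0]}, {"gripper": 0, "delta_pos": [0, 0, 0], "dr": [0, 0, 0]}]}}

```text
t: 19.77
ee_pos: [466.1, 3.2, 310.7]
orientation: [0.068, 1.568, -0.067]
ft_force: [-0.0, -0.1, -3.5]
width: 15.9
```

```bash
python3 - <<'E'
from bar import *
o=ctrl.get_obs();p,q=o['ee_pos'],R.from_rotvec(o['orientation']);b=p+q.apply(BT);print(p,b,o['ft_force'],(q.inv()*Tv).as_rotvec().round(4),o['qpos'].round(2))
yv=Tv.apply([0,1,0]);xv=Tv.apply([0,0,1]);tc=np.array([450,-41,20])
tr=[tc+i*84.5*xv+j*124.5*yv for i,j in((1,1),(1,-1),(-1,-1),(-1,1),(1,1))]
out=[]
for n in('scene','top'):
    d=shot(n);cen=proj(d,b-[0,25,40])[0].astype(int);b_=(cen[0]-40,cen[1]-40,cen[0]+40,cen[1]+40);out.append(ov(d,b_,5,0,[(tr,(0,255,0))]))
    L=(cloud(d).reshape(-1,3)-b)@np.c_[xv,yv,[0,0,1]];k=(abs(L[:,0])<25)&(abs(L[:,1])<40)&(L[:,2]>-75)&(L[:,2]<8);A=L[k]
    print(n,len(A),A.min(0).round(1),A.max(0).round(1),np.median(A,0).round(1))
cv2.imwrite('pics/p1.png',np.hstack(out))
E
```

```text
[466.11743807   3.22145889 310.72586963] [454.21830651   4.36307701 140.5083988 ] [-0.01466813 -0.13451228 -3.49632735] [ 0.0011  0.0014 -0.0007] [-0.02  0.09  1.88  0.    1.17 -1.5 ]
scene 126 [-14.7 -30.  -63.7] [11.2 34.9  7.8] [ -1.7  -6.  -37.4]Traceback (most recent call last):
  File "<stdin>", line 9, in <module>
    return umr_minimum(a, axis, None, out, keepdims, initial, where)
ValueError: zero-size array to reduction operation minimum which has no identity
```

```bash
python3 - <<'E'
from bar import *
yv=Tv.apply([0,1,0]);xv=Tv.apply([0,0,1]);tc=np.array([450,-41,20])
tr=[tc+i*84.5*xv+j*124.5*yv for i,j in((1,1),(1,-1),(-1,-1),(-1,1),(1,1))]
b=np.array([454.2,4.4,140.5]);d=dict(np.load('scene.npz'));cen=proj(d,[452,-20,20])[0].astype(int);w=50
cv2.imwrite('pics/p1.png',ov(d,(cen[0]-w,cen[1]-w,cen[0]+w,cen[1]+w),6,0,[(tr,(0,255,0)),([b-[0,0,60],[454.2,4.4,2]],(0,0,255))]))
E
```

```text
(no output)
```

View pics/p1.png

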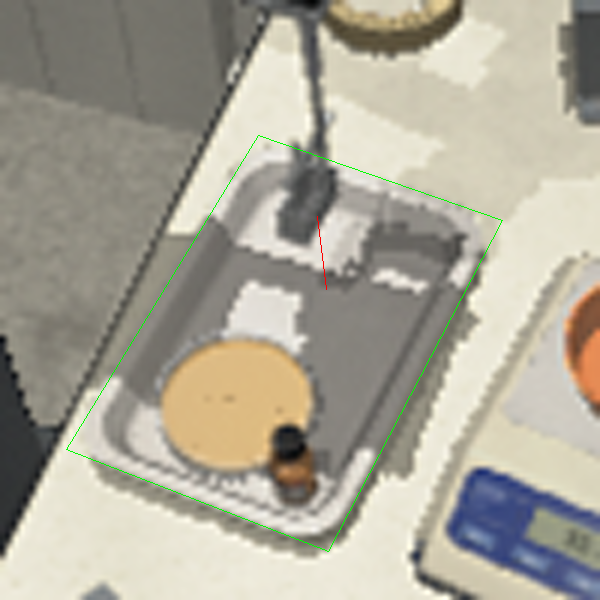

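The tray outline fits. The basket is at (308,205) in the crop and will land near (325,290), on free floor, with the dish's upper edge at row 340. Lowering.

Emit:
{"fn": "apply_moves", "kwargs": {"increments": [{"gripper": 0, "delta_pos": [0.7, 0, 0], "dr": [0, 0, 0]}, {"gripper": 0, "delta_pos": [1.6, 0, 0], "dr": [0, 0, 0]}, {"gripper": 0, "delta_pos": [2, 0, 0], "dr": [0, 0, 0]}, {"gripper": 0, "delta_pos": [1.6, 0, 0], "dr": [0, 0, 0]}, {"gripper": 0, "delta_pos": [0.7, 0, 0], "dr": [0, 0, 0]}]}}

```text
t: 20.28
ee_pos: [464.8, 3.0, 242.0]
orientation: [0.068, 1.572, -0.068]
ft_force: [-0.3, 0.1, -1.7]
width: 16.1
```

Emit:
{"fn": "apply_moves", "kwargs": {"increments": [{"gripper": 0, "delta_pos": [0, 0, 0], "dr": [0, 0, 0]}, {"gripper": 0, "delta_pos": [0, 0, 0], "dr": [0, 0, 0]}, {"gripper": 0, "delta_pos": [0.1, 0, 0], "dr": [0, 0, 0]}, {"gripper": 0, "delta_pos": [0.1, 0, 0], "dr": [0, 0, 0]}, {"gripper": 0, "delta_pos": [0.1, 0, 0], "dr": [0, 0, 0]}]}}

```text
t: 20.7
ee_pos: [466.7, 2.9, 242.1]
orientation: [0.069, 1.567, -0.068]
ft_force: [-0.2, -0.5, -2.4]
width: 15.9
```

Emit:
{"fn": "apply_moves", "kwargs": {"increments": [{"gripper": 0, "delta_pos": [0.15, 0, 0], "dr": [0, 0, 0]}, {"gripper": 0, "delta_pos": [0.15, 0, 0], "dr": [0, 0, 0]}, {"gripper": 0, "delta_pos": [0.15, 0, 0], "dr": [0, 0, 0]}, {"gripper": 0, "delta_pos": [0.15, 0, 0], "dr": [0, 0, 0]}, {"gripper": 0, "delta_pos": [0.15, 0, 0], "dr": [0, 0, 0]}]}}

```text
t: 21.12
ee_pos: [466.2, 2.9, 233.8]
orientation: [0.068, 1.569, -0.068]
ft_force: [-0.5, -0.3, -0.2]
width: 15.8
```

Emit:
{"fn": "apply_moves", "kwargs": {"increments": [{"gripper": 0, "delta_pos": [0.3, 0, 0], "dr": [0, 0, 0]}, {"gripper": 0, "delta_pos": [0.3, 0, 0], "dr": [0, 0, 0]}, {"gripper": 0, "delta_pos": [0.3, 0, 0], "dr": [0, 0, 0]}, {"gripper": 0, "delta_pos": [0.3, 0, 0], "dr": [0, 0, 0]}, {"gripper": 0, "delta_pos": [0, 0, 0], "dr": [0, 0, 0]}]}}

```text
t: 21.53
ee_pos: [465.9, 3.0, 221.2]
orientation: [0.069, 1.57, -0.068]
ft_force: [-0.1, 0.2, -0.9]
width: 15.9
```

```bash
cat > bk.py <<'E'
from bar import *
def bk(b):
    d=shot('scene');yv=Tv.apply([0,1,0]);xv=Tv.apply([0,0,1])
    L=(cloud(d).reshape(-1,3)-b)@np.c_[xv,yv,[0,0,1]];k=(abs(L[:,0])<30)&(abs(L[:,1])<40)&(L[:,2]>-50)&(L[:,2]<6);A=L[k]
    for z0,z1 in((-50,-34),(-34,-12),(-8,6)):
        B=A[(A[:,2]>z0)&(A[:,2]<z1)];print((z0,z1),len(B),B.min(0).round(1) if len(B) else'',B.max(0).round(1) if len(B) else'',np.median(B,0).round(1) if len(B) else '')
E
python3 - <<'E'
from bk import *
o=ctrl.get_obs();print(o['ee_pos'],o['ft_force']); bk(np.array([454.2,4.4,62]))
E
```

```text
[465.88184345   2.97840903 221.17414689] [-0.10101896  0.18442673 -0.92986192]
(-50, -34) 31 [-13.3 -25.9 -49.3] [  8.7  14.6 -34.7] [  4.4 -15.2 -39.1]
(-34, -12) 21 [ -7.9 -27.6 -33.9] [  8.5  14.6 -14. ] [ -0.5  -5.2 -20.4]
(-8, 6) 31 [-10.2 -35.9  -6. ] [11.4 27.1  5.8] [-3.3 -6.2  2. ]
```

Emit:
{"fn": "apply_moves", "kwargs": {"increments": [{"gripper": 0, "delta_pos": [0.25, 0, 0], "dr": [0, 0, 0]}, {"gripper": 0, "delta_pos": [0.25, 0, 0], "dr": [0, 0, 0]}, {"gripper": 0, "delta_pos": [0.25, 0, 0], "dr": [0, 0, 0]}, {"gripper": 0, "delta_pos": [0, 0, 0], "dr": [0, 0, 0]}, {"gripper": 0, "delta_pos": [0, 0, 0], "dr": [0, 0, 0]}]}}

```text
t: 22.0
ee_pos: [466.1, 3.0, 214.2]
orientation: [0.069, 1.569, -0.068]
ft_force: [0.5, -0.6, -1.0]
width: 16.2
```

Emit:
{"fn": "apply_moves", "kwargs": {"increments": [{"gripper": 0, "delta_pos": [0, 0, 0], "dr": [0, 0, 0]}, {"gripper": 0, "delta_pos": [0, 0, 0], "dr": [0, 0, 0]}, {"gripper": 0, "delta_pos": [0, 0, 0], "dr": [0, 0, 0]}, {"gripper": 0, "delta_pos": [0, 0, 0.1], "dr": [0, 0, 0]}, {"gripper": 0, "delta_pos": [0, 0, 0.2], "dr": [0, 0, 0]}]}}

```text
t: 22.42
ee_pos: [469.2, 2.7, 214.5]
orientation: [0.069, 1.569, -0.068]
ft_force: [-0.2, 1.2, -1.6]
width: 15.8
```

```bash
python3 - <<'E'
from bk import *
o=ctrl.get_obs();print(o['ee_pos'],o['ft_force']); bk(np.array([454.2,4.4,62]))
E
```

```text
[469.19864167   2.71228576 214.45048858] [-0.17649214  1.16752699 -1.61627251]
(-50, -34) 30 [-12.6 -26.3 -49.8] [  6.9  18.7 -34.8] [ -1.  -17.5 -41.5]
(-34, -12) 25 [-10.2 -24.6 -33.9] [ 13.7  17.2 -13.7] [ -1.6  -4.1 -22.1]
(-8, 6) 30 [ -7.3 -35.8  -7.9] [15.3 15.5  5.9] [-2.9 -4.9  0.6]
```

Foot is 23–24 mm below the bar, basket still upright. Sliding the hook out.

Emit:
{"fn": "apply_moves", "kwargs": {"increments": [{"gripper": 0, "delta_pos": [0, 0, 0.3], "dr": [0, 0, 0]}, {"gripper": 0, "delta_pos": [0, 0, 0.3], "dr": [0, 0, 0]}, {"gripper": 0, "delta_pos": [0, 0, 0.4], "dr": [0, 0, 0]}, {"gripper": 0, "delta_pos": [0, 0, 0.4], "dr": [0, 0, 0]}, {"gripper": 0, "delta_pos": [0, 0, 0.4], "dr": [0, 0, 0]}]}}

```text
t: 22.88
ee_pos: [487.7, 1.1, 214.4]
orientation: [0.069, 1.569, -0.068]
ft_force: [-0.4, -0.1, -0.7]
width: 15.9
```

Emit:
{"fn": "apply_moves", "kwargs": {"increments": [{"gripper": 0, "delta_pos": [0, 0, 0.5], "dr": [0, 0, 0]}, {"gripper": 0, "delta_pos": [0, 0, 0.5], "dr": [0, 0, 0]}, {"gripper": 0, "delta_pos": [0, 0, 0.5], "dr": [0, 0, 0]}, {"gripper": 0, "delta_pos": [0, 0, 0.5], "dr": [0, 0, 0]}, {"gripper": 0, "delta_pos": [0, 0, 0], "dr": [0, 0, 0]}]}}

```text
t: 23.3
ee_pos: [508.3, -0.7, 214.5]
orientation: [0.069, 1.568, -0.068]
ft_force: [0.5, 0.5, -0.5]
width: 16.0
```

Emit:
{"fn": "apply_moves", "kwargs": {"increments": [{"gripper": 0, "delta_pos": [0, 0, 0], "dr": [0, 0, 0]}, {"gripper": 0, "delta_pos": [0, 0, 0], "dr": [0, 0, 0]}, {"gripper": 0, "delta_pos": [0, 0, 0], "dr": [0, 0, 0]}, {"gripper": 0, "delta_pos": [0, 0, 0], "dr": [0, 0, 0]}, {"gripper": 0, "delta_pos": [0, 0, 0], "dr": [0, 0, 0]}]}}

```text
t: 23.72
ee_pos: [506.9, -0.6, 214.5]
orientation: [0.069, 1.569, -0.068]
ft_force: [0.7, -0.0, -1.2]
width: 15.8
```

```bash
python3 - <<'E'
from bk import *
o=ctrl.get_obs();print(o['ee_pos'],o['ft_force']); bk(np.array([454.2,4.4,62]))
d=dict(np.load('scene.npz'));cen=proj(d,[470,-5,45])[0].astype(int);w=40
cv2.imwrite('pics/p2.png',ov(d,(cen[0]-w,cen[1]-w,cen[0]+w,cen[1]+w),7,0))
E
```

```text
[506.93119333  -0.58229258 214.45912488] [ 0.72896889 -0.03896217 -1.2252913 ]
(-50, -34) 42 [-13.8 -27.3 -49.8] [  7.4  16.3 -34.1] [ -1.6  -7.8 -38.6]
(-34, -12) 15 [ -6.5 -26.3 -34. ] [  7.4  16.7 -13.4] [ -2.2 -21.2 -25.5]
(-8, 6) 30 [ -8.7 -36.7  -6.2] [-0.3 27.4  5.7] [-3.3 -3.6  1.2]
```

View pics/p2.png

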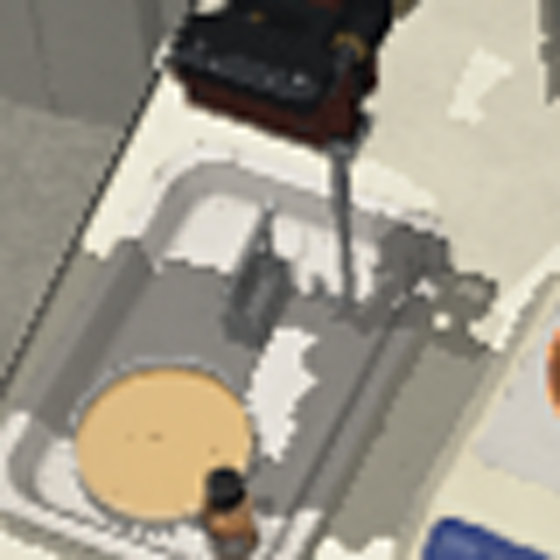

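The basket stands free and upright at (255,285) in the crop and the rod is clear at (348,295). Now taking the rod back.

```bash
python3 - <<'E'
from plan import *
g=np.load('grasp.npz');p=g['p'];T=R.from_rotvec(g['r'])
o=ctrl.get_obs();q=R.from_rotvec(o['orientation'])
plan([(o['ee_pos']+[0,0,175],q,0,'l',36),([p[0],p[1],390],T,0,'l',37)])
E
```

```text
[{"gripper":0,"delta_pos":[-3.5,0.0,0.0],"dr":[0.0,0.0,0.0]},{"gripper":0,"delta_pos":[-3.5,0.0,0.01],"dr":[0.0,0.0,0.0]},{"gripper":0,"delta_pos":[-3.5,0.01,0.0],"dr":[0.0,0.0,0.0]},{"gripper":0,"delta_pos":[-3.5,0.0,0.0],"dr":[0.0,0.0,0.0]},{"gripper":0,"delta_pos":[-3.5,0.0,0.0],"dr":[0.0,0.0,0.0]}]
[{"gripper":0,"delta_pos":[-0.01,-3.49,0.1],"dr":[0.0429,0.0001,-0.0001]},{"gripper":0,"delta_pos":[0.0,-3.47,0.25],"dr":[0.0429,0.0,0.0]},{"gripper":0,"delta_pos":[-0.01,-3.47,0.39],"dr":[0.0429,0.0001,-0.0001]},{"gripper":0,"delta_pos":[-0.01,-3.44,0.55],"dr":[0.0429,0.0001,-0.0001]},{"gripper":0,"delta_pos":[0.0,-3.42,0.69],"dr":[0.0429,0.0,0.0]}]
[{"gripper":0,"delta_pos":[-0.01,-3.38,0.84],"dr":[0.0429,0.0001,-0.0001]},{"gripper":0,"delta_pos":[-0.01,-3.35,0.98],"dr":[0.0429,0.0001,-0.0001]},{"gripper":0,"delta_pos":[0.0,-3.3,1.13],"dr":[0.0429,0.0001,-0.0001]},{"gripper":0,"delta_pos":[-0.01,-3.25,1.26],"dr":[0.0429,0.0,0.0]},{"gripper":0,"delta_pos":[0.0,-3.19,1.41],"dr":[0.0429,0.0001,-0.0001]}]
end [ 486.6 -348.7  390. ]
```

Emit:
{"fn": "apply_moves", "kwargs": {"increments": [{"gripper": 0, "delta_pos": [-2.5, 0, 0], "dr": [0, 0, 0]}, {"gripper": 0, "delta_pos": [-3.75, 0, 0], "dr": [0, 0, 0]}, {"gripper": 0, "delta_pos": [-3.75, 0, 0], "dr": [0, 0, 0]}, {"gripper": 0, "delta_pos": [-3.75, 0, 0], "dr": [0, 0, 0]}, {"gripper": 0, "delta_pos": [-3.75, 0, 0], "dr": [0, 0, 0]}]}}

```text
t: 24.18
ee_pos: [506.4, -0.7, 391.3]
orientation: [0.069, 1.569, -0.068]
ft_force: [1.7, 0.5, -0.7]
width: 16.3
```

Emit:
{"fn": "apply_moves", "kwargs": {"increments": [{"gripper": 0, "delta_pos": [0, -3.49, 0.1], "dr": [0.043, 0, 0]}, {"gripper": 0, "delta_pos": [0, -3.47, 0.25], "dr": [0.043, 0, 0]}, {"gripper": 0, "delta_pos": [0, -3.47, 0.39], "dr": [0.043, 0, 0]}, {"gripper": 0, "delta_pos": [0, -3.44, 0.55], "dr": [0.043, 0, 0]}, {"gripper": 0, "delta_pos": [0, -3.42, 0.69], "dr": [0.043, 0, 0]}]}}

```text
t: 24.6
ee_pos: [496.2, -176.1, 389.6]
orientation: [0.239, 1.556, -0.238]
ft_force: [0.2, 0.6, -1.0]
width: 15.6
```

Emit:
{"fn": "apply_moves", "kwargs": {"increments": [{"gripper": 0, "delta_pos": [0, -3.38, 0.84], "dr": [0.043, 0, 0]}, {"gripper": 0, "delta_pos": [0, -3.35, 0.98], "dr": [0.043, 0, 0]}, {"gripper": 0, "delta_pos": [0, -3.3, 1.13], "dr": [0.043, 0, 0]}, {"gripper": 0, "delta_pos": [0, -3.25, 1.26], "dr": [0.043, 0, 0]}, {"gripper": 0, "delta_pos": [0, -3.19, 1.41], "dr": [0.043, 0, 0]}]}}

```text
t: 25.02
ee_pos: [485.9, -350.4, 389.2]
orientation: [0.407, 1.532, -0.406]
ft_force: [0.7, -0.7, -1.0]
width: 15.8
```

Emit:
{"fn": "apply_moves", "kwargs": {"increments": [{"gripper": 0, "delta_pos": [0, 0, 0], "dr": [0, 0, 0]}, {"gripper": 0, "delta_pos": [0, 0, 0], "dr": [0, 0, 0]}, {"gripper": 0, "delta_pos": [0, 0, 0], "dr": [0, 0, 0]}, {"gripper": 0, "delta_pos": [0, 0, 0], "dr": [0, 0, 0]}, {"gripper": 0, "delta_pos": [0, 0, 0], "dr": [0, 0, 0]}]}}

```text
t: 25.43
ee_pos: [486.7, -347.5, 389.4]
orientation: [0.404, 1.532, -0.403]
ft_force: [-0.4, -0.1, -0.7]
width: 16.1
```

```bash
cat > chk.py <<'E'
from look import *
g=np.load('grasp.npz');p=g['p'];T=R.from_rotvec(g['r'])
o=ctrl.get_obs();q=R.from_rotvec(o['orientation']);print(o['ee_pos'].round(1),o['ft_force'].round(1),'d tool(cm)',(q.inv().apply(p-o['ee_pos'])/10).round(3),'dr',(q.inv()*T).as_rotvec().round(4),o['t'])
E
python3 - <<'E'
from chk import *
for n in('scene','top'):
    d=shot(n);L=q.inv().apply(cloud(d).reshape(-1,3)-o['ee_pos'])
    for lo,hi in((36,90),(96,165)):
        A=L[(L[:,0]>lo)&(L[:,0]<hi)&(np.hypot(L[:,1],L[:,2]+OX)<14)]
        if len(A): print(n,lo,len(A),np.median(A[:,1:],0).round(1)+[0,OX])
E
```

```text
[ 486.7 -347.5  389.4] [-0.4 -0.1 -0.7] d tool(cm) [18.283 -0.125  0.037] dr [ 0.0008  0.0006 -0.001 ] 25.4333
scene 36 28 [-2.5  2.8]
scene 96 27 [-2.  1.]
top 96 4 [ 4.4 -1.3]
```

Emit:
{"fn": "apply_moves", "kwargs": {"increments": [{"gripper": 0, "delta_pos": [1, -0.1, 0.03], "dr": [0, 0, 0]}, {"gripper": 0, "delta_pos": [1, 0, 0], "dr": [0, 0, 0]}, {"gripper": 0, "delta_pos": [0.7, 0, 0], "dr": [0, 0, 0]}, {"gripper": 0, "delta_pos": [0, 0, 0], "dr": [0, 0, 0]}, {"gripper": 0, "delta_pos": [0, 0, 0], "dr": [0, 0, 0]}]}}

```text
t: 25.95
ee_pos: [485.9, -349.5, 361.2]
orientation: [0.406, 1.534, -0.404]
ft_force: [0.6, -0.1, 0.0]
width: 15.8
```

Emit:
{"fn": "apply_moves", "kwargs": {"increments": [{"gripper": 0, "delta_pos": [0, 0, 0], "dr": [0, 0, 0]}, {"gripper": 0, "delta_pos": [0, 0, 0], "dr": [0, 0, 0]}, {"gripper": 0, "delta_pos": [0, 0, 0], "dr": [0, 0, 0]}, {"gripper": 0, "delta_pos": [0, 0, 0], "dr": [0, 0, 0]}, {"gripper": 0, "delta_pos": [0, 0, 0], "dr": [0, 0, 0]}]}}

```text
t: 26.37
ee_pos: [486.3, -349.9, 362.5]
orientation: [0.405, 1.531, -0.405]
ft_force: [-0.3, 0.3, -0.1]
width: 16.0
```

```bash
python3 chk.py
```

```text
[ 486.3 -349.9  362.5] [-0.3  0.3 -0.1] d tool(cm) [15.59   0.106 -0.053] dr [-0.001   0.001  -0.0008] 26.3667
```

Emit:
{"fn": "apply_moves", "kwargs": {"increments": [{"gripper": 0, "delta_pos": [0.3, 0.05, -0.03], "dr": [0, 0, 0]}, {"gripper": 0, "delta_pos": [0.5, 0, 0], "dr": [0, 0, 0]}, {"gripper": 0, "delta_pos": [0.5, 0, 0], "dr": [0, 0, 0]}, {"gripper": 0, "delta_pos": [0.5, 0, 0], "dr": [0, 0, 0]}, {"gripper": 0, "delta_pos": [0, 0, 0], "dr": [0, 0, 0]}]}}

```text
t: 26.78
ee_pos: [485.6, -348.7, 342.5]
orientation: [0.406, 1.534, -0.404]
ft_force: [-1.2, -0.4, -0.6]
width: 16.0
```

Emit:
{"fn": "apply_moves", "kwargs": {"increments": [{"gripper": 0, "delta_pos": [0.4, 0, 0], "dr": [0, 0, 0]}, {"gripper": 0, "delta_pos": [0.4, 0, 0], "dr": [0, 0, 0]}, {"gripper": 0, "delta_pos": [0.4, 0, 0], "dr": [0, 0, 0]}, {"gripper": 0, "delta_pos": [0.4, 0, 0], "dr": [0, 0, 0]}, {"gripper": 0, "delta_pos": [0, 0, 0], "dr": [0, 0, 0]}]}}

```text
t: 27.2
ee_pos: [485.9, -348.9, 327.1]
orientation: [0.406, 1.533, -0.404]
ft_force: [-0.6, -0.2, -1.0]
width: 16.2
```

```bash
python3 chk.py
```

```text
[ 485.9 -348.9  327.1] [-0.6 -0.2 -1. ] d tool(cm) [12.053  0.043  0.061] dr [-0.001  -0.0011 -0.001 ] 27.2
```

Emit:
{"fn": "apply_moves", "kwargs": {"increments": [{"gripper": 0, "delta_pos": [0.8, 0.03, 0.05], "dr": [0, 0, 0]}, {"gripper": 0, "delta_pos": [1, 0, 0], "dr": [0, 0, 0]}, {"gripper": 0, "delta_pos": [1, 0, 0], "dr": [0, 0, 0]}, {"gripper": 0, "delta_pos": [1, 0, 0], "dr": [0, 0, 0]}, {"gripper": 0, "delta_pos": [1, 0, 0], "dr": [0, 0, 0]}]}}

```text
t: 27.62
ee_pos: [486.6, -348.9, 278.8]
orientation: [0.406, 1.533, -0.404]
ft_force: [0.3, -0.3, -0.9]
width: 16.0
```

Emit:
{"fn": "apply_moves", "kwargs": {"increments": [{"gripper": 0, "delta_pos": [0.7, 0, 0], "dr": [0, 0, 0]}, {"gripper": 0, "delta_pos": [0.7, 0, 0], "dr": [0, 0, 0]}, {"gripper": 0, "delta_pos": [0.7, 0, 0], "dr": [0, 0, 0]}, {"gripper": 0, "delta_pos": [0.7, 0, 0], "dr": [0, 0, 0]}, {"gripper": 0, "delta_pos": [0.7, 0, 0], "dr": [0, 0, 0]}]}}

```text
t: 28.03
ee_pos: [487.0, -349.2, 244.7]
orientation: [0.405, 1.532, -0.405]
ft_force: [0.0, -0.7, -1.1]
width: 15.8
```

Emit:
{"fn": "apply_moves", "kwargs": {"increments": [{"gripper": 0, "delta_pos": [0.7, 0, 0], "dr": [0, 0, 0]}, {"gripper": 0, "delta_pos": [0.7, 0, 0], "dr": [0, 0, 0]}, {"gripper": 0, "delta_pos": [0.4, 0, 0], "dr": [0, 0, 0]}, {"gripper": 0, "delta_pos": [0, 0, 0], "dr": [0, 0, 0]}, {"gripper": 0, "delta_pos": [0, 0, 0], "dr": [0, 0, 0]}]}}

```text
t: 28.45
ee_pos: [486.9, -349.1, 227.1]
orientation: [0.406, 1.532, -0.404]
ft_force: [0.4, 0.1, -2.0]
width: 15.7
```

```bash
python3 chk.py
```

```text
[ 486.9 -349.1  227.1] [ 0.4  0.1 -2. ] d tool(cm) [ 2.045  0.021 -0.053] dr [-0.001   0.0002 -0.0008] 28.45
```

Emit:
{"fn": "apply_moves", "kwargs": {"increments": [{"gripper": 0, "delta_pos": [0.5, 0.02, 0], "dr": [0, 0, 0]}, {"gripper": 0, "delta_pos": [0.5, 0, 0], "dr": [0, 0, 0]}, {"gripper": 0, "delta_pos": [0.4, 0, 0], "dr": [0, 0, 0]}, {"gripper": 0, "delta_pos": [0.3, 0, 0], "dr": [0, 0, 0]}, {"gripper": 0, "delta_pos": [0.2, 0, 0], "dr": [0, 0, 0]}]}}

```text
t: 28.87
ee_pos: [486.8, -348.8, 207.7]
orientation: [0.406, 1.533, -0.404]
ft_force: [-0.4, 0.0, -0.8]
width: 15.9
```

Emit:
{"fn": "apply_moves", "kwargs": {"increments": [{"gripper": 0, "delta_pos": [0.1, 0, 0], "dr": [0, 0, 0]}, {"gripper": 0, "delta_pos": [0.05, 0, 0], "dr": [0, 0, 0]}, {"gripper": 0, "delta_pos": [0, 0, 0], "dr": [0, 0, 0]}, {"gripper": 0, "delta_pos": [0, 0, 0], "dr": [0, 0, 0]}, {"gripper": 0, "delta_pos": [0, 0, 0], "dr": [0, 0, 0]}]}}

```text
t: 29.28
ee_pos: [487.1, -349.0, 206.9]
orientation: [0.405, 1.532, -0.405]
ft_force: [-0.6, 0.3, -1.2]
width: 15.8
```

```bash
python3 chk.py
```

```text
[ 487.1 -349.   206.9] [-0.6  0.3 -1.2] d tool(cm) [ 0.032  0.003 -0.071] dr [-0.001   0.0009 -0.0008] 29.2833
```

Emit:
{"fn": "apply_moves", "kwargs": {"increments": [{"gripper": 25, "delta_pos": [0, 0, 0], "dr": [0, 0, 0]}, {"gripper": 40, "delta_pos": [0, 0, 0], "dr": [0, 0, 0]}, {"gripper": 60, "delta_pos": [0, 0, 0], "dr": [0, 0, 0]}, {"gripper": 80, "delta_pos": [0, 0, 0], "dr": [0, 0, 0]}, {"gripper": 90, "delta_pos": [0, 0, 0], "dr": [0, 0, 0]}]}}

```text
t: 29.7
ee_pos: [487.1, -349.0, 206.8]
orientation: [0.406, 1.532, -0.405]
ft_force: [0.8, 0.3, 0.9]
width: 45.3
```

Emit:
{"fn": "apply_moves", "kwargs": {"increments": [{"gripper": 90, "delta_pos": [0, 0, 0], "dr": [0, 0, 0]}, {"gripper": 90, "delta_pos": [0, 0, 0], "dr": [0, 0, 0]}, {"gripper": 90, "delta_pos": [-1, 0, 0], "dr": [0, 0, 0]}, {"gripper": 90, "delta_pos": [-2, 0, 0], "dr": [0, 0, 0]}, {"gripper": 90, "delta_pos": [-3, 0, 0], "dr": [0, 0, 0]}]}}

```text
t: 30.12
ee_pos: [485.7, -348.0, 265.6]
orientation: [0.407, 1.537, -0.403]
ft_force: [-0.5, -0.5, 0.2]
width: 77.4
```

Emit:
{"fn": "apply_moves", "kwargs": {"increments": [{"gripper": 90, "delta_pos": [-3, 0, 0], "dr": [0, 0, 0]}, {"gripper": 90, "delta_pos": [-3, 0, 0], "dr": [0, 0, 0]}, {"gripper": 90, "delta_pos": [-3, 0, 0], "dr": [0, 0, 0]}, {"gripper": 90, "delta_pos": [-3, 0, -1], "dr": [0, 0, 0]}, {"gripper": 90, "delta_pos": [-1, 2, -3], "dr": [0, 0, 0]}]}}

```text
t: 30.53
ee_pos: [464.0, -315.2, 402.0]
orientation: [0.404, 1.524, -0.409]
ft_force: [-0.1, 0.6, 1.0]
width: 78.9
```

Emit:
{"fn": "apply_moves", "kwargs": {"increments": [{"gripper": 90, "delta_pos": [0, 2.5, -2], "dr": [0, 0, 0]}, {"gripper": 90, "delta_pos": [0, 2, -1.5], "dr": [0, 0, 0]}, {"gripper": 90, "delta_pos": [0, 0, 0], "dr": [0, 0, 0]}, {"gripper": 90, "delta_pos": [0, 0, 0], "dr": [0, 0, 0]}, {"gripper": 90, "delta_pos": [0, 0, 0], "dr": [0, 0, 0]}]}}

```text
t: 30.95
ee_pos: [454.0, -255.8, 397.4]
orientation: [0.405, 1.531, -0.405]
ft_force: [-0.8, 0.5, -0.1]
width: 79.2
```

```bash
python3 - <<'E'
from m import *
from bk import bk
import m
for n in('scene','top'):
    d=shot(n);m.C[n]=cloud(d)
    P=pts(n,B[n]['stand'],(228,250))
    if len(P)>4:print(n,'handle top now',rect(P))
    P=pts(n,B[n]['stand'],(190,225));print(n,'handle body',len(P),P.mean(0).round(1) if len(P) else '')
    if n=='scene':
        a=d['img'][235:315,220:300,::-1];b=d['img'][165:245,250:330,::-1]
        cv2.imwrite('pics/end.png',np.hstack([cv2.resize(x,None,fx=5,fy=5,interpolation=cv2.INTER_CUBIC) for x in(a,b)]))
bk(np.array([454.2,4.4,62]))
o=ctrl.get_obs();print(o['t'],o['ee_pos'],o['ft_force'])
E
```

```text
scene handle top now (array([ 484.1, -349.7]), array([15.6, 21.5]), 63.56, 52, np.float64(239.0))
scene handle body 43 [ 489.4 -354.2  206.1]
top handle body 0 
(-50, -34) 41 [-13.8 -27.1 -49.8] [  7.7  16.6 -34.1] [ -2.5  -3.6 -39.4]
(-34, -12) 17 [-10.3 -27.  -34. ] [  7.4  15.4 -14.3] [ -2.7 -17.  -27.7]
(-8, 6) 28 [ -7.8 -36.6  -6.2] [-0.1 26.2  4.1] [-3.8 -4.1  0.7]
31.1 [ 453.95430792 -256.29761945  396.65207024] [ 0.79038996 -0.0700072  -0.36664108]
```

View pics/end.png

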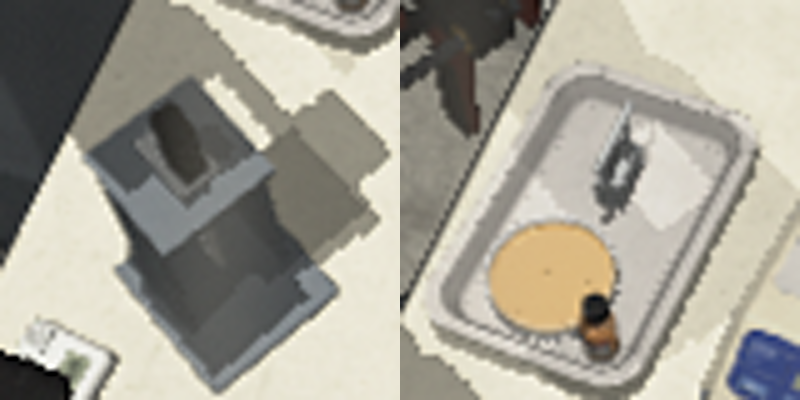

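The rod hangs upright in its stand: handle at (178,145) in the left crop, top at z = 239 mm, as at the start. The basket stands upright on free tray floor at (620,165). Handing in.

```bash
python3 -c "
from workcell import ctrl
print(ctrl.close_job())"
```

```text
the job is handed in; nothing more can be done
None
```

The job is done and handed in at about t = 31 s. I lifted the basket out of the tank with the hook, stood it unhooked in the tray's free part, and hung the rod back in its stand. `close_job` gave no verdict.

- **Method:** I touched the hook's foot lightly to bare bench (about 6.6 N), which gave a foot depth of 144.6 mm below the collar. I then went into the tank along its axis and caught the bar. The basket came out along u, and I withdrew the hook once it stood in the tray.
- **Rod:** The last check had its handle top at z = 239 mm and within about 1.5 mm sideways of where it started, upright.
- **Basket:** It stood upright with its bar at about z = 62 mm, near (0, +45) mm in the tray, and had not moved since I unhooked it.
- **Other checks:** I saw no unexpected forces. Tray, dish and vial look in place in the last picture; I did not measure the other bystanders afterwards. The arm ended clear of everything.
- **Disagreements:** The two cameras differed by 3–6 mm on absolute positions, so I used the average. For the tank, the depth offsets of the held rod confirmed that average to within about 1 mm. The top view gave no usable points on the basket over the tray, or on the handle at the end, so those checks rest on the scene camera alone.

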